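# Rewind a ribbon cassette until the crank goes slack, then take it out

### The arm

A 7-joint arm with a two-finger parallel gripper is mounted at the origin on a cart in front of the work surface, level with it; the furniture and walls round the work are solid. World frame = base frame: x ahead of the robot, y to its left, z up, the work surface at z = 0. Lengths are in mm, angles in rad, forces in N, time in s.
With the tool pointing down it reaches from about 400 to 875 mm from the base axis. Payload 4.4 kg.
Tool frame: the origin (TCP) lies between the finger pads; the fingertips stand ctrl.finger_overhang ahead of it and the grasp point (between the pads) lies 11 mm behind it (ctrl.finger_overhang is the distance from the TCP to the fingertips, in mm); z points along the fingers, y is the direction in which the jaws open and shut (so a half turn about z gives the same grasp; the last joint's range is limited). The gripper opens to 85 mm and grips with 20 to 120 N. Pads are 22 mm wide; open, the fingers measure 114 mm over their backs; the gripper's body (76 mm by 85 mm) begins 54 mm behind the grasp point. The pads swing forward as they close: fully open they stand 13 mm farther back than shut.
Start: joints at [1.2, 0.628, 0.038, 1.517, -0.027, 0.996, -0.02], TCP at [195.095, -620.045, 218.513] pointing down, gripper open.
Joint ranges: [-3.06, 3.06], [-0.37, 2.12], [-1.25, 1.32], [0.18, 2.47], [-1.1, 4.24], [0.23, 1.98], [-2.94, 2.94]. Speed limits (rad/s): [2.57, 2.57, 3.14, 3.14, 3.14, 3.14, 3.14].

### API

Orientations are given as [roll, pitch, yaw] about the fixed x, y, z axes, in that order (R = Rz(yaw) Ry(pitch) Rx(roll)).
In Python, from cell import ctrl gives the robot as it stands. The module is installed in compiled form; this text tells all that it offers.
- The arm moves only by the tool step_arm, never from a script. Its argument "deltas" is a list that holds one entry, the list of rows, each a list of 7 numbers: the opening, from 0 (shut) to 1 (fully open), then the shift along the world's x, y, z in mm, then the turn, a rotation vector about the world's x, y, z in rad. In form: [[[grip, tx, ty, tz, rx, ry, rz], ...]]. A call has 1 to 10 rows; each row shifts and turns the commanded pose from where the row before left it; what a row does not reach is not made up. A row lasts 1/12 s, in which the tool goes at most 41.7 mm and 7.16 degrees, less where a joint would pass 70% of its speed; a pose out of reach is approached as far as the arm can. A call is refused whole if a number of a shift passes 41.7 or a number of a turn 0.125, either way. A call with a gripper value outside its range is refused whole. The fingers move at their own pace and stop on an object; the grip force is fixed at half the most. Time passes only in rows, so rows that do not move let the fingers close. It gives the time, the measured TCP pose, the force and the opening at its end, in the units of the state.
- ctrl.read_state(): the state, without advancing time (a new reading comes with each control period).
- ctrl.get_image(name): name is "scene" or "side" or "wrist"; returns (picture, depth): 400x640x3 uint8, red, green, blue; 400x640 float32, mm along the optical axis (not along the pixel's ray), 0 where there is no reading.
- ctrl.camera_info(name): a dict with "intrinsics" (3x3 intrinsics, pixels), "rvec" (rotation vector, rad) and "tvec" (3), from world to camera coordinates, as OpenCV has them. Camera axes: x right, y down, z forward; pixel columns grow to the right and rows downward; lengths in mm; the calibration is good to about 2 mm. A picture is of the moment at which its call begins: read the wrist's pose just before it. camera_info takes no time and is no camera call; for the wrist camera it gives the pose at the moment of the call.
- ctrl.finish_job(): hands the job in, once; it reports no verdict.
The state is a dict: "clock": time; "qpos": joint angles; "qd": joint speeds; "tau": joint torques, N m; "eef_pos": TCP position; "tool_rot": TCP orientation; "force": force on the tool from outside, world axes, zero at the start; "torque": the same for the moment, N m; "width": finger opening in mm.
Only numpy, scipy, OpenCV 4.12 (cv2) and the standard library are available. Lean on these libraries where they do the work, as an engineer would, in place of code of your own. Each camera call takes 0.05 s, during which the arm holds its last target.

### The job

Turn the bench rewinder's crank clockwise, against its pull, until the pull suddenly drops away, and stop there: a little further and the cassette snatches its white tail clip in, and the clip must stay out. Keep hold of the crank until then. After that lift the cassette gently straight out of its dock and set it down flat in the empty metal tray, the way up it was.

Things in the scene. Friction and masses are not known exactly. Their poses are not given: they have to be found in the camera images.
- rewinder: Bench rewinder, fixed: dark base plate 140 x 210 mm (x, y), a grey case (top at z 52 mm) over its -y half, the cassette's dock at its +y end. Origin: centre of its underside on the table, z up. A spring inside pulls back on the crank: 4 to 9 N at the knob, at rest too, until the tail comes off the core after 0.9 to 2.6 turns (unseen, different each time); then suddenly under 2 N.
- crank_axis (a point): Point on the crank's upright axis, 83 mm above the table, level with the middle of the knob. The crank winds clockwise seen from above; let go before the drop, it spins back to where it started. Nothing on the case but the knob stands higher than 71 mm. The cassette is free at the drop; a quarter turn (1.5 rad) further on the clip is snatched into the cassette.
- crank_knob (a point): Middle of the crank's black knob: an upright grip 17 to 19 mm across and 34 mm tall (z 66 to 100 mm above the table), 42 mm from the crank's axis, spinning freely on its own pin. The flat crank arm under it has its top at z 64 mm. Its start angle varies.
- cassette: Closed black ribbon cassette, loose, 84 x 62 x 40 mm (x, y, z), 0.2 kg. Origin: centre of its underside; axes as the rewinder's while docked. On top, centred, a grip rib along its x axis: 12 mm thick (y), 46 mm long, from z 40 to 55 mm.
- dock (a point): Centre of the dock's floor, 14 mm above the table, where the cassette's underside rests. Steel rails round it reach up to z 29 mm, with 1.5 mm play each side. Until the tail is off the core, a steel hook beside the black throat of the case holds the clip down, and the cassette then lifts only about 3 mm.
- tail_tip (a point): Outer end of the white moulded tail clip (I-shaped, 13 mm wide, 18 mm tall), which stands 18 mm out of the cassette's -y face at x = 20 mm into the case's black throat: at y = -49 mm in the cassette's frame while out, up to 16 mm nearer when it has been snatched in.
- tray: Empty open metal tray, fixed, 132 x 120 x 30 mm outside (x, y, z), walls 3 mm. Origin: centre of its underside; its floor's top is at z 3 mm.
There are look-alikes about, which are no part of the job. There is more than one size of the cassette; the one meant has the size given above.

How it is judged:
By the outcome, as a careful person would: the job done as asked, in the order asked, and still so for the second after the job is handed in, with the robot touching nothing.
It also fails if it takes over 64 s, if anything falls off the work surface, if the arm or the gripper's body presses on something with over 40 N, if the wrist force passes 120 N, or if a joint passes its speed limit or range.

## Working session

There is one attempt and no reset: what is moved stays moved. The work goes in short steps, Python scripts to look and compute and a tool call to move; the robot and the scene stay as the last step left them, time stands still between calls to the robot, and variables do not carry over. Pictures are saved under pics/ and viewed, and the job is handed in when it is done.

Besides the shell and the picture viewer there is one more tool, called after ">>>" by a JSON object that holds its "method" and its "body". step_arm: Moves the arm, as the interface text tells. Its arguments: {"type":"object","properties":{"deltas":{"type":"array"}},"required":["deltas"]}

```bash
mkdir -p pics; ls
cat > h.py <<'E'
import numpy as np, cv2
from cell import ctrl
def cam(n):
    i=ctrl.camera_info(n); return np.array(i["intrinsics"],float),cv2.Rodrigues(np.array(i["rvec"],float))[0],np.array(i["tvec"],float).ravel()
def snap(n,f):
    c=cam(n); p,d=ctrl.get_image(n); cv2.imwrite(f'pics/{f}.png',p[:,:,::-1]); np.savez(f'pics/{f}.npz',p=p,d=d,K=c[0],R=c[1],t=c[2]); return p,d,c
def load(f):
    z=np.load(f'pics/{f}.npz'); return z['p'],z['d'],(z['K'],z['R'],z['t'])
def cloud(d,c):
    K,R,t=c; v,u=np.mgrid[0:d.shape[0],0:d.shape[1]]
    x=np.stack([(u-K[0,2])/K[0,0]*d,(v-K[1,2])/K[1,1]*d,d],-1)
    w=(x-t)@R; w[d<=0]=np.nan; return w
def proj(P,c):
    K,R,t=c; q=(np.atleast_2d(P)@R.T+t)@K.T; return q[:,:2]/q[:,2:]
E
python3 - <<'E'
from h import *
s=ctrl.read_state(); print(s, ctrl.finger_overhang)
for n in("scene","side","wrist"): snap(n,n+"0")
E
```

```text
pics
{'clock': 0.0, 'qpos': array([ 1.20024176,  0.62933823,  0.03844574,  1.5183704 , -0.02700084,
        0.99629051, -0.02000074]), 'qd': array([-1.86399467e-04,  1.08375467e-03, -5.33394030e-04, -2.28549900e-04,
        4.26310750e-05, -8.06353556e-04,  2.06711866e-03]), 'tau': array([-1.75264654e-05, -5.63405049e+01,  1.22589905e+00, -1.93450177e+01,
        1.08914659e-02,  1.02969847e-02,  1.17548834e-05]), 'eef_pos': array([ 194.86959513, -619.42296472,  217.59352644]), 'tool_rot': array([-3.13970445e+00,  2.60841214e-05,  3.04750279e-01]), 'force': array([-0.19022892, -0.07913887,  0.91940363]), 'torque': array([-0.03087294, -0.00449982,  0.06297463]), 'width': 85.38328932671779} 8.0
```

View pics/scene0.png

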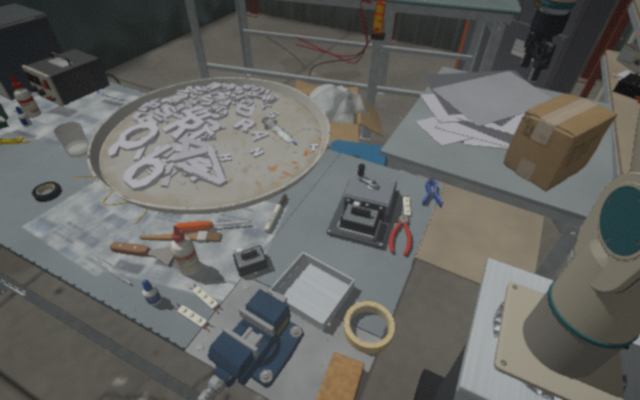

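View pics/side0.png

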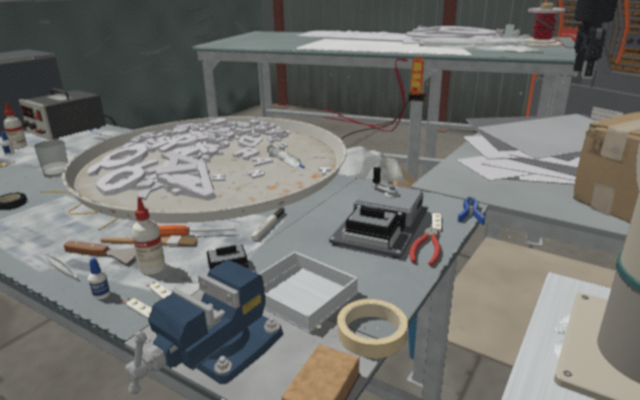

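View pics/wrist0.png

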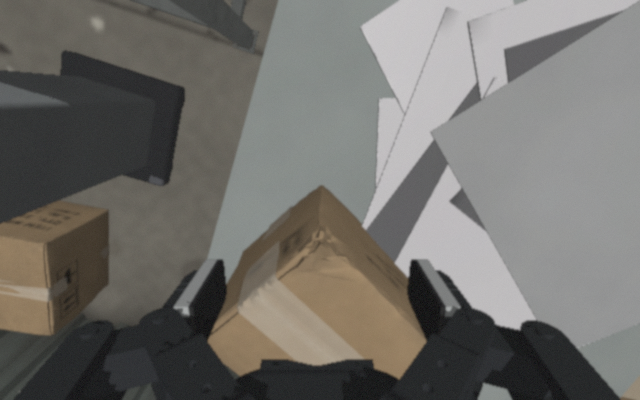

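The scene view shows the rewinder at about (365,210), with its knob at (361,170) and the docked cassette at (360,217). The empty tray is at (313,290), and a loose look-alike cassette is at (250,260). The side view shows the same layout.

Run:
```python
from h import *
for n in("scene0","side0"):
    p,d,c=load(n); w=cloud(d,c); 
    C=-c[1].T@c[2]; print(n,C)
    for (u,v) in ([(361,170),(360,217),(313,290),(250,260),(331,235),(385,243),(395,185),(349,181)] if n=="scene0" else [(376,173),(376,215),(310,290),(226,255)]):
        print((u,v),w[v,u].round(1))
    # crops
    x0,y0=(230,140) 
    cr=p[y0:y0+200,x0:x0+220,::-1]; cv2.imwrite(f'pics/{n}_crop.png',cv2.resize(cr,None,fx=3.6,fy=3,interpolation=cv2.INTER_CUBIC)[:600,:800])
```

```text
scene0 [262.24758921 500.35490357 682.48876436]
(361, 170) [ 499.4 -212.2   88. ]
(360, 217) [447.8 -88.5  55.1]
(313, 290) [468.7 107.3   4.2]
(250, 260) [614.8 119.8  33.2]
(331, 235) [502.3 -49.6   2.5]
(385, 243) [378.2 -86.8   1.6]
(395, 185) [ 413.6 -243.7   48.2]
(349, 181) [ 524.8 -200.8   50. ]
side0 [ 99.23048805 630.62420702 461.01443488]
(376, 173) [ 496.8 -212.6   88.4]
(376, 215) [437.2 -92.3  60.1]
(310, 290) [460.3  94.5   1.6]
(226, 255) [616.6 115.   28.8]
```

View pics/scene0_crop.png

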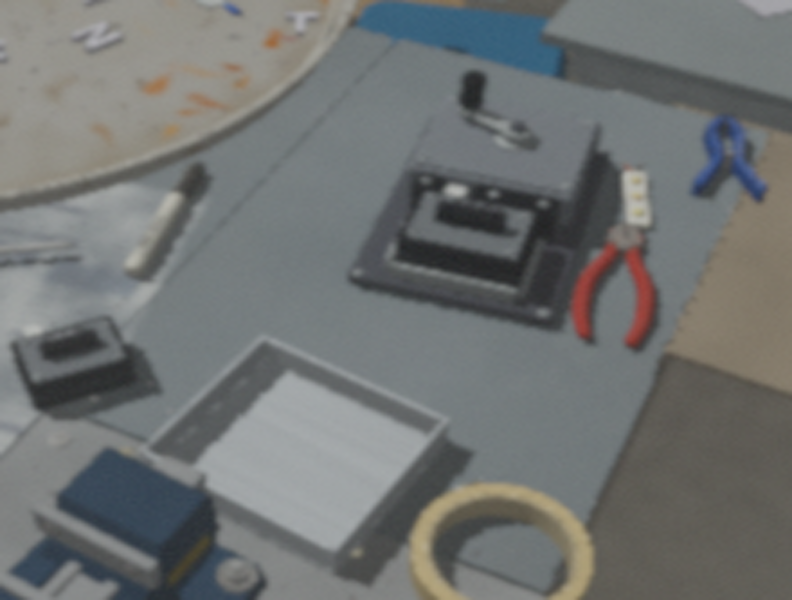

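View pics/side0_crop.png

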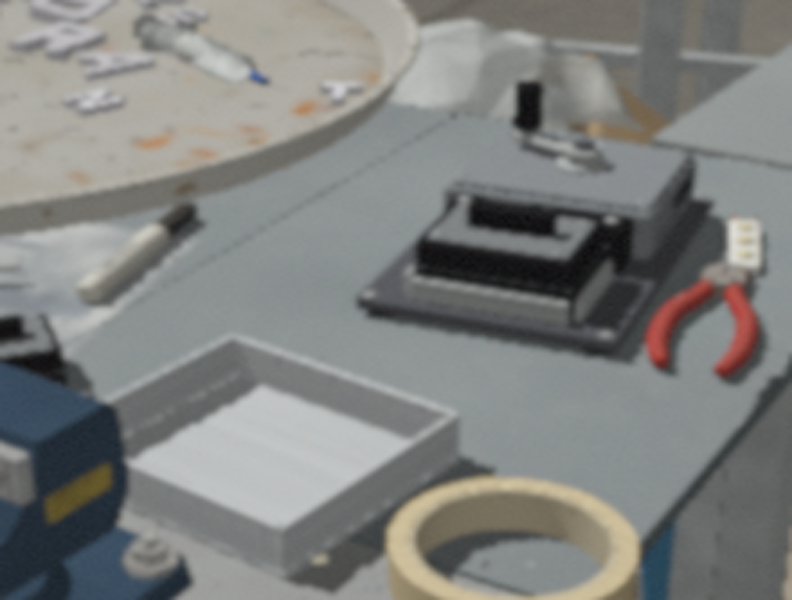

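Run:
```python
from h import *
P=[]
for n in("scene0","side0"):
    p,d,c=load(n); w=cloud(d,c).reshape(-1,3); P.append(w[np.isfinite(w).all(1)])
def rect(m,lab):
    r=cv2.minAreaRect(m[:,:2].astype(np.float32)); print(lab,len(m),np.round(r[0],1),np.round(r[1],1),round(r[2],1))
for i,w in enumerate(P):
    reg=(abs(w[:,0]-450)<130)&(w[:,1]>-310)&(w[:,1]<-20)
    for lo,hi,lab in((46,58,'casetop'),(8,17,'plate?'),(72,104,'knob'),(57,70,'arm')):
        m=w[reg&(w[:,2]>lo)&(w[:,2]<hi)]
        rect(m,(i,lab)); print(m.mean(0).round(1),np.percentile(m[:,2],[5,50,95]).round(1))
    q=w[(abs(w[:,0]-450)<110)&(abs(w[:,1]-110)<100)]
    rect(q[(q[:,2]>24)&(q[:,2]<35)],(i,'trayrim')); rect(q[(q[:,2]>20)&(q[:,2]<35)],(i,'trayrim'))
# top view height map
w=np.vstack(P)
H=np.zeros((600,500),np.float32)
o=np.argsort(w[:,2]);w=w[o]
u=((w[:,1]+350)/1).astype(int);v=((700-w[:,0])/1).astype(int)
k=(u>=0)&(u<600)&(v>=0)&(v<400)&(w[:,2]<110)
I=np.zeros((400,600),np.float32);I[v[k],u[k]]=np.clip(w[k,2]*2+30,0,255)
cv2.imwrite('pics/top.png',cv2.applyColorMap(I.astype(np.uint8),cv2.COLORMAP_JET))
```

```text
(0, 'casetop') 1884 [ 460.8 -158.5] [119.8 189.5] 7.9
[ 457.2 -156.    53. ] [47.2 53.6 56.5]
(0, 'plate?') 1321 [ 420.5 -177.1] [227.2 241.8] 6.6
[ 409.1 -127.1   13.5] [ 9.1 14.  16.6]
(0, 'knob') 90 [ 469.4 -160.1] [ 45.3 144.6] 17.6
[ 495.9 -201.6   87.7] [ 72.3  88.9 101.2]
(0, 'arm') 253 [ 460.7 -156.3] [102.1 173.8] 7.6
[ 462.7 -145.    63.1] [57.1 64.  69.4]
(0, 'trayrim') 826 [437.1 133.4] [155.3 203. ] 82.8
(0, 'trayrim') 1080 [436.8 133.4] [155.3 203.6] 82.8
(1, 'casetop') 1759 [ 455.8 -157.6] [116.1 192.5] 7.5
[ 450.8 -153.    50.6] [46.9 50.6 53.8]
(1, 'plate?') 1478 [ 416.1 -175.6] [222.5 240.3] 7.6
[ 403.3 -121.6   11.6] [ 8.5 11.7 15.2]
(1, 'knob') 112 [ 497.2 -215.7] [15.9 16.2] 52.4
[ 496.2 -213.6   86.6] [73.5 87.3 97.7]
(1, 'arm') 342 [ 460.9 -157.7] [ 54.8 143.8] 16.5
[ 458.8 -146.7   63.3] [58.1 62.9 68.1]
(1, 'trayrim') 683 [452.2 119.7] [154.8 196.1] 24.4
(1, 'trayrim') 1515 [435.4 132.3] [160.2 198.8] 84.4
```

View pics/top.png

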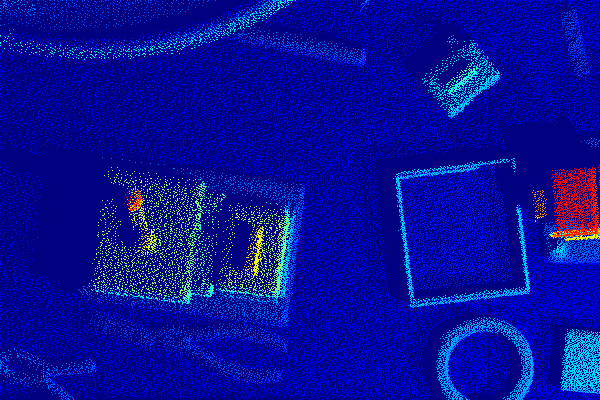

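The height map gives the rewinder a yaw of about 0.12 rad. I'll move over it for a close wrist view.

>>> {"method": "step_arm", "body": {"deltas": [[[1,12,22,20,0,0,-0.013],[1,17.5,33,10,0,0,-0.013],[1,17.5,33,10,0,0,-0.013],[1,17.5,33,10,0,0,-0.013],[1,17.5,33,10,0,0,-0.013],[1,17.5,33,10,0,0,-0.013],[1,17.5,33,10,0,0,-0.013],[1,17.5,33,10,0,0,-0.013],[1,17.5,33,10,0,0,-0.013],[1,17.5,33,10,0,0,-0.013]]]}}

```text
clock: 0.98
eef_pos: [364.9, -299.2, 329.0]
tool_rot: [-3.142, 0.0, 0.174]
force: [-0.1, 0.4, -0.3]
width: 85.4
```

>>> {"method": "step_arm", "body": {"deltas": [[[1,17.5,33,5,0,0,-0.013],[1,17.5,33,5,0,0,-0.013],[1,17.5,33,5,0,0,-0.013],[1,10,20,0,0,0,-0.013],[1,0,0,0,0,0,0],[1,0,0,0,0,0,0]]]}}

```text
clock: 1.48
eef_pos: [427.4, -180.9, 343.4]
tool_rot: [-3.142, 0.0, 0.126]
force: [0.8, 0.3, -0.3]
width: 85.7
```

Run:
```python
from h import *
s=ctrl.read_state(); print(s['clock'],s['eef_pos'],s['tool_rot'],s['qpos'],s['force'])
snap("wrist","wrist1")
```

```text
1.4833 [ 427.37419649 -180.87137992  343.40018491] [-3.14154120e+00  3.31326805e-04  1.26370575e-01] [ 0.39279364  0.2241331  -0.06637873  1.82283458  0.01669292  1.09547927
 -1.12399954] [ 0.81752153  0.26430542 -0.30559208]
```

View pics/wrist1.png

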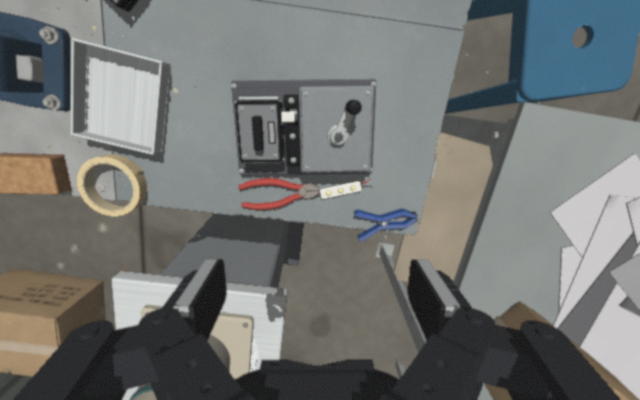

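The wrist view shows the rewinder square on: knob top at (354,107), crank hub at (338,135), cassette rib at (258,136), white clip at (289,116), and the tray at about (117,97).

Run:
```python
from h import *
p,d,c=load("wrist1"); print(-c[1].T@c[2])
def b(n,x0,y0,x1,y1,k): cv2.imwrite(f'pics/{n}.png',cv2.resize(p[y0:y1,x0:x1,::-1],None,fx=k,fy=k,interpolation=cv2.INTER_CUBIC))
b('w1a',225,70,385,185,5); b('w1b',60,30,190,170,4)
w=cloud(d,c)
for u,v in((354,107),(338,135),(258,136),(289,116),(310,95),(365,160),(117,97)): print((u,v),w[v,u].round(1))
```

```text
[ 506.90802077 -171.87243173  498.7787357 ]
(354, 107) [ 501.  -218.1   99.7]
(338, 135) [ 462.3 -206.2   69.2]
(258, 136) [447.3 -99.9  68.3]
(289, 116) [ 477.  -136.9   46.4]
(310, 95) [ 508.1 -162.6   51.9]
(365, 160) [ 430.4 -251.2   50.8]
(117, 97) [469.  124.2   1.9]
```

View pics/w1a.png

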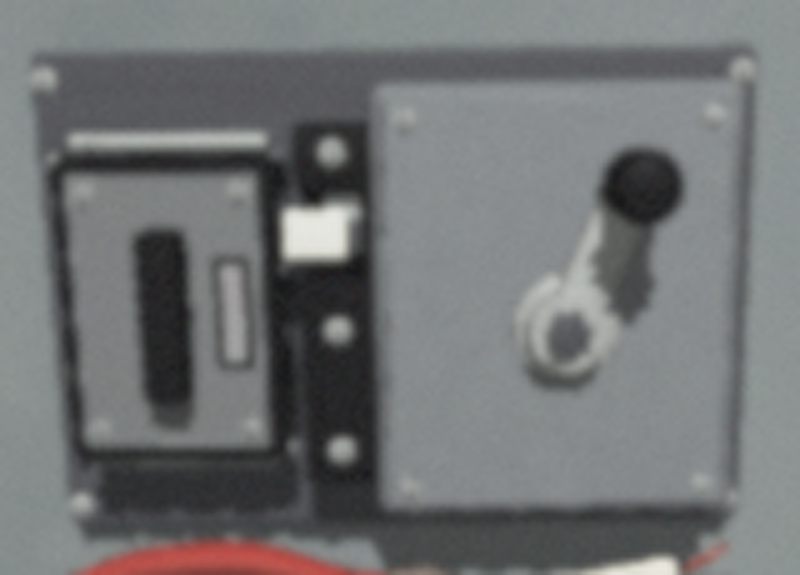

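View pics/w1b.png

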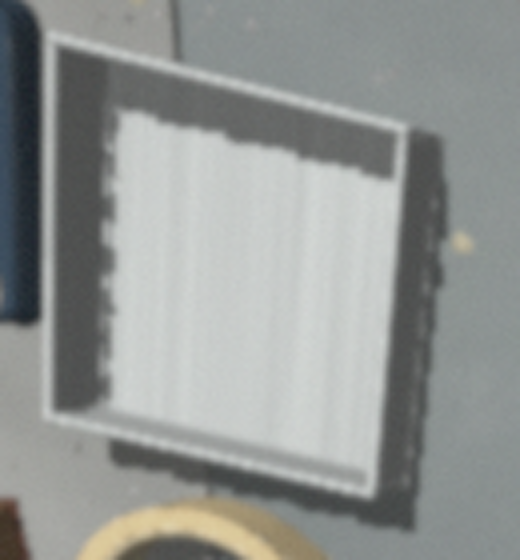

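```bash
cat >> h.py <<'E'
def ray(px,z,c):
    K,R,t=c; px=np.atleast_2d(np.array(px,float)); C=-R.T@t
    dr=np.c_[(px-K[[0,1],[2,2]])/K[[0,1],[0,1]],np.ones(len(px))]@R
    return C+dr*((z-C[2])/dr[:,2])[:,None]
E
python3 - <<'E'
from h import *
p,d,c=load("wrist1")
A=lambda l:np.array(l)/5+[225,70]-0.4
B=lambda l:np.array(l)/4+[60,30]-0.4
def quad(n,P):
    ctr=P.mean(0); print(n,ctr.round(1)[:2])
    for i in range(4):
        e=P[(i+1)%4]-P[i]; print('   ',P[i].round(1)[:2],np.hypot(*e[:2]).round(1),(np.degrees(np.arctan2(e[1],e[0]))).round(2))
quad('case',ray(A([(375,83),(738,82),(735,508),(382,508)]),52,c))
quad('plate',ray(A([(35,52),(752,48),(740,515),(75,522)]),10,c))
quad('cass',ray(A([(62,172),(270,168),(275,448),(85,452)]),54,c))
quad('rib',ray(A([(136,230),(186,230),(190,402),(150,402)]),69,c))
quad('tray',ray(B([(48,33),(408,128),(378,497),(44,418)]),30,c))
k=ray(A([(645,181)]),100,c)[0]; h=[ray(A([(568,335)]),z,c)[0] for z in(64,71)]
print('knob',k,'hub',h,[np.hypot(*(k-x)[:2]) for x in h],[np.arctan2(*(k-x)[1::-1]) for x in h])
print(ray(A([(352,233)]),45,c))
for n in("scene0","side0"):
    _,_,cc=load(n); print(n,proj([k-[0,0,17],h[1],[449,-100,69]],cc).round(1).tolist())
E
```

```text
case [ 466.4 -204. ]
    [ 517.4 -147.5] 96.5 -82.59
    [ 529.8 -243.2] 115.8 -170.06
    [ 415.7 -263.2] 101.8 97.27
    [ 402.8 -162.2] 115.5 7.31
plate [ 459.3 -159.5]
    [514.3 -46.7] 207.4 -82.44
    [ 541.6 -252.3] 138.2 -171.05
    [ 405.1 -273.8] 210.4 97.88
    [376.3 -65.4] 139.3 7.71
cass [450.5 -98.8]
    [484.3 -66.5] 56.0 -81.69
    [ 492.4 -122. ] 76.1 -173.8
    [ 416.8 -130.2] 54.0 98.48
    [408.8 -76.7] 76.2 7.72
rib [451.2 -99.4]
    [472.9 -90.1] 13.2 -82.74
    [ 474.5 -103.1] 45.3 -174.43
    [ 429.5 -107.5] 10.9 97.26
    [428.1 -96.7] 45.3 8.45
tray [468.  110.7]
    [539.9 162.6] 119.5 -96.9
    [525.5  44. ] 130.0 173.77
    [396.3  58.1] 120.9 83.4
    [410.2 178.2] 130.6 -6.83
knob [ 502.32667654 -217.3247443   100.        ] hub [array([ 459.69448141, -207.20057423,   64.        ]), array([ 460.45462617, -206.63178607,   71.        ])] [np.float64(43.81783747188029), np.float64(43.21582994512162)] [np.float64(-0.23315812338917827), np.float64(-0.2500284389213188)]
[[ 477.72933408 -145.09856896   45.        ]]
scene0 [[360.5, 170.1], [373.9, 181.0], [361.9, 209.5]]
side0 [[374.5, 174.2], [390.8, 185.4], [372.2, 207.6]]
```

>>> {"method": "step_arm", "body": {"deltas": [[[1,0,-8,-20,0,0,0],[1,0,-8,-35,0,0,0],[1,0,-8,-35,0,0,0],[1,0,-8,-35,0,0,0],[1,0,-2,-18,0,0,0],[1,0,0,0,0,0,0],[1,0,0,0,0,0,0]]]}}

```text
clock: 2.12
eef_pos: [425.9, -217.2, 200.0]
tool_rot: [-3.141, 0.002, 0.12]
force: [0.3, 0.3, 0.3]
width: 85.1
```

Run:
```python
from h import *
s=ctrl.read_state(); print(s['clock'],s['eef_pos'],s['tool_rot'],s['force'])
p,d,c=snap("wrist","wrist2"); print(-c[1].T@c[2])
print(proj([502,-217,100],c))
```

```text
2.1167 [ 425.89978682 -217.19761159  200.01079972] [-3.14087235e+00  2.25247199e-03  1.20142935e-01] [0.32273523 0.2955682  0.27473836]
[ 505.79218215 -208.75137366  355.21514978]
[[327.0345163  102.64016453]]
```

View pics/wrist2.png

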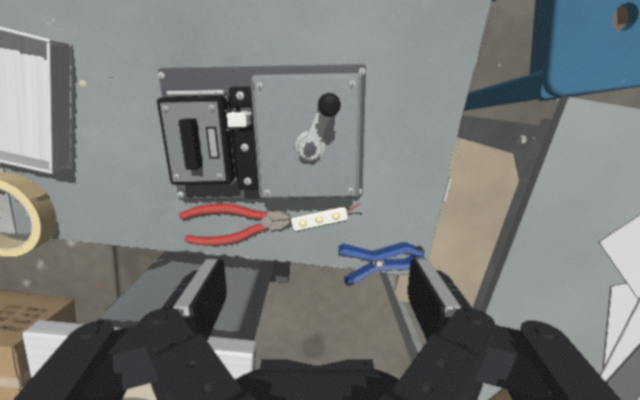

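The knob is at (329,104), the hub at (310,147) and the case corners at about (253,76) and (362,195). I'll refine these on a crop.

Run:
```python
from h import *
p,d,c=load("wrist2")
im=cv2.resize(p[60:210,150:380,::-1],None,fx=3.4,fy=3.4,interpolation=cv2.INTER_CUBIC)
cv2.imwrite('pics/w2a.png',im)
k=cv2.resize(p[85:165,285:350,::-1],None,fx=7,fy=7,interpolation=cv2.INTER_CUBIC);cv2.imwrite('pics/w2k.png',k)
```

```text
(no output)
```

View pics/w2k.png

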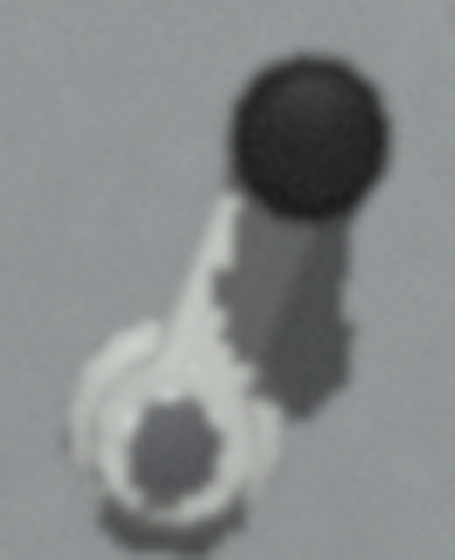

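View pics/w2a.png

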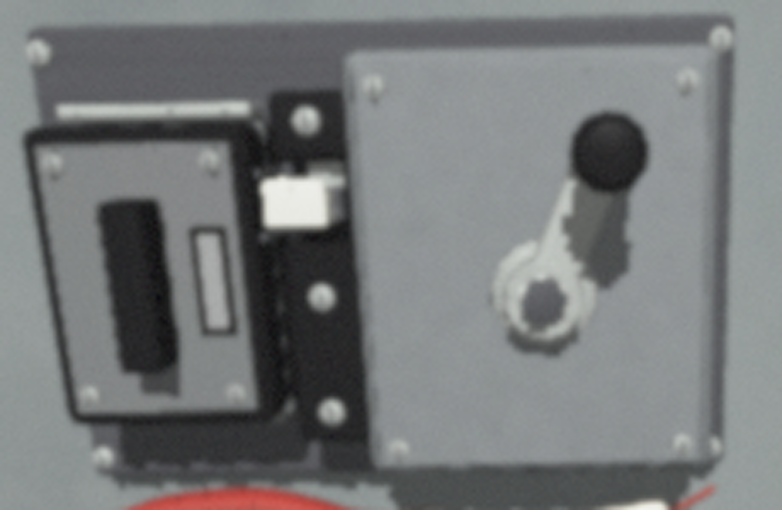

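Run:
```python
from h import *
p,d,c=load("wrist2"); w=cloud(d,c)
k=ray([(329,104.2)],100,c)[0]; print('knob',k)
for z in (64,68,71):
    h=ray([(309.5,149.4)],z,c)[0]; e=k-h; print(z,h,np.hypot(*e[:2]),np.arctan2(e[1],e[0]))
print(w[149,309],w[140,300],w[104,329],w[104:110,326:333,2].round(1))
A=lambda l:np.array(l)/3.4+[150,60]-0.4
def quad(n,P):
    print(n,P.mean(0).round(1)[:2])
    for i in range(4):
        e=P[(i+1)%4]-P[i]; print('   ',P[i].round(1)[:2],np.hypot(*e[:2]).round(1),(np.degrees(np.arctan2(e[1],e[0]))).round(2))
quad('case',ray(A([(346,54),(723,45),(712,463),(375,467)]),52,c))
quad('rib',ray(A([(98,204),(157,200),(177,370),(123,373)]),69,c))
quad('cass',ray(A([(25,133),(248,124),(280,410),(75,418)]),50,c))
```

```text
knob [ 501.04013205 -218.65734718  100.        ]
64 [ 458.71026197 -207.50396072   64.        ] 43.774603708931835 -0.257631833305612
68 [ 459.356958   -207.52109462   68.        ] 43.14514016019795 -0.2610668522055294
71 [ 459.84198002 -207.53394505   71.        ] 42.67338520796055 -0.26370959667614297
[ 460.14361453 -207.04737683   70.99171943] [ 465.09642234 -197.63072284   55.9686886 ] [ 501.18475863 -218.64206876   99.88935635] [[ 99.8  98.6 100.4  99.9 100.6 100.3  98.4]
 [ 98.   98.8  99.4 100.6 100.4  98.8  98.7]
 [ 98.7  98.5  99.3  99.5  99.4 100.2 100.4]
 [ 98.3  98.9 100.7  99.2  99.4  99.6  99.7]
 [ 99.6  99.8  98.9  99.9  97.7  99.7  99.2]
 [ 99.7  98.3  99.2  99.1  99.  100.   99.2]]
case [ 466.5 -205.1]
    [ 516.2 -148.4] 99.0 -81.83
    [ 530.2 -246.4] 114.8 -172.15
    [ 416.5 -262.1] 99.6 97.64
    [ 403.2 -163.3] 113.9 7.54
rib [ 451.  -100.6]
    [471.7 -90.1] 15.4 -79.36
    [ 474.5 -105.3] 44.8 -172.96
    [ 430.1 -110.8] 14.8 100.14
    [427.5 -96.2] 44.6 7.84
cass [451.3 -98.6]
    [485.9 -62.9] 60.6 -80.91
    [ 495.5 -122.7] 79.6 -171.65
    [ 416.7 -134.3] 60.4 99.22
    [407.  -74.6] 79.7 8.46
```

>>> {"method": "step_arm", "body": {"deltas": [[[0.6,15,0,0,0,0,0],[0.6,30,0,0,0,0,0],[0.6,23,-1,-10,0,0,0.005],[0.6,7.4,0,-25,0,0,0.005],[0.6,0,0,-30,0,0,0],[0.6,0,0,-30,0,0,0],[0.6,0,0,-15,0,0,0],[0.6,0,0,0,0,0,0],[0.6,0,0,0,0,0,0]]]}}

```text
clock: 2.92
eef_pos: [503.4, -217.5, 91.7]
tool_rot: [3.141, -0.001, 0.133]
force: [-0.5, 0.0, 0.6]
width: 51.4
```

Run:
```python
from h import *
s=ctrl.read_state(); print(s['clock'],s['eef_pos'],s['tool_rot'],s['force'],s['width'])
p,d,c=snap("wrist","wrist3")
p,d,c=snap("side","side3"); cv2.imwrite('pics/side3c.png',cv2.resize(p[100:270,290:480,::-1],None,fx=3.5,fy=3.5))
```

```text
2.9167 [ 503.35630369 -217.47678852   91.68362291] [ 3.14076190e+00 -1.35010472e-03  1.32711001e-01] [-0.48685245  0.01210741  0.56756133] 51.38716136141629
```

View pics/wrist3.png

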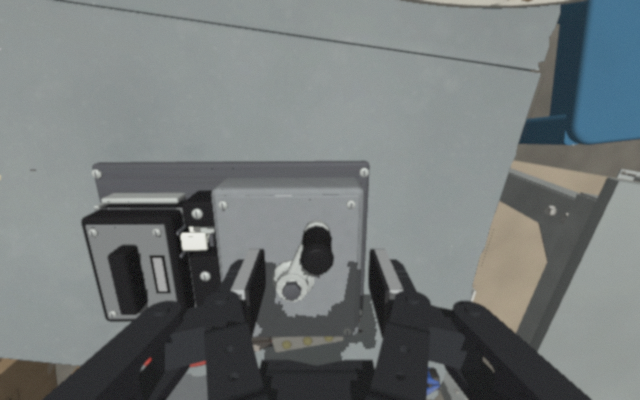

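View pics/side3c.png

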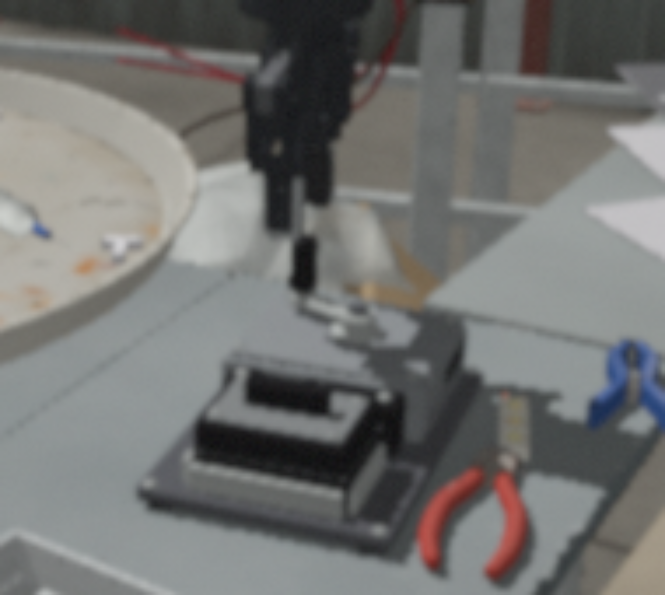

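The knob (317,250) sits between the jaws. I'll lower and close.

>>> {"method": "step_arm", "body": {"deltas": [[[0.6,-2,-0.8,-6,0,0,0],[0.6,0,0,-5,0,0,0],[0.6,0,0,0,0,0,0],[0,0,0,0,0,0,0],[0,0,0,0,0,0,0],[0,0,0,0,0,0,0],[0,0,0,0,0,0,0],[0,0,0,0,0,0,0],[0,0,0,0,0,0,0]]]}}

```text
clock: 3.77
eef_pos: [500.8, -217.9, 79.8]
tool_rot: [3.141, -0.001, 0.133]
force: [-0.5, 0.8, 2.0]
width: 13.7
```

>>> {"method": "step_arm", "body": {"deltas": [[[0,0,0,0,0,0,0],[0,0,0,0,0,0,0],[0,0,0,0,0,0,0]]]}}

```text
clock: 4.02
eef_pos: [500.8, -217.9, 79.7]
tool_rot: [3.141, -0.001, 0.133]
force: [0.2, -0.8, 3.1]
width: 14.0
```

Run:
```python
from h import *
s=ctrl.read_state(); print(s['clock'],s['eef_pos'],s['tool_rot'],s['force'],s['torque'],s['width'])
p,d,c=snap("wrist","wrist4")
```

```text
4.0167 [ 500.79625966 -217.92528598   79.72561118] [ 3.14129394e+00 -6.42439186e-04  1.32768269e-01] [ 0.1759373  -0.77080887  3.1306979 ] [ 0.10562778  0.01466837 -0.0327556 ] 13.986063175162622
```

View pics/wrist4.png

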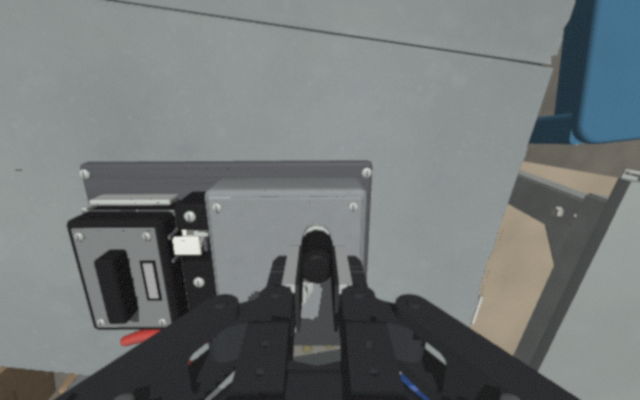

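Run:
```python
from h import *
p,d,c=load("wrist4"); w=cloud(d,c)
print(proj([[501.3,-218.3,100],[501.3,-218.3,66],[510.3,-218,100],[492,-218,100],[500.8,-217.9,80],[500.8,-217.9,72]],c).round(1))
for v in range(230,340,8): print(v,w[v,318].round(1), w[v,296].round(1), w[v,342].round(1))
cv2.imwrite('pics/w4c.png',cv2.resize(p[210:360,240:400,::-1],None,fx=4,fy=4,interpolation=cv2.INTER_CUBIC))
```

```text
[[315.4 269.8]
 [315.6 239.7]
 [317.3 253.2]
 [312.3 286.3]
 [314.7 251.5]
 [314.8 244.9]]
230 [ 509.2 -218.6   69.8] [ 499.8 -206.    52.1] [ 503.9 -234.6   52.7]
238 [ 508.6 -218.7   79.2] [ 494.1 -206.6   51.6] [ 498.  -235.6   51.6]
246 [ 509.2 -218.5   90.1] [ 510.8 -207.5   96.3] [ 514.9 -229.3   98.5]
254 [nan nan nan] [ 510.8 -208.   104.4] [ 514.1 -228.9  105.3]
262 [ 505.4 -219.    99.6] [ 511.5 -208.5  112.8] [ 514.2 -228.3  113. ]
270 [ 501.8 -219.5  100.8] [ 511.5 -208.9  119.5] [ 514.  -227.8  119.4]
278 [ 496.5 -220.2   99.2] [ 511.3 -209.3  125.2] [ 513.3 -227.5  124.4]
286 [ 461.5 -225.1   52.2] [ 510.6 -209.6  129.7] [ 513.  -227.2  129.7]
294 [ 455.3 -226.    52. ] [ 506.8 -210.1  129.2] [ 514.7 -226.3  137.5]
302 [ 449.1 -226.8   52.2] [ 503.6 -210.5  129.9] [ 514.5 -226.   142. ]
310 [ 442.6 -227.7   52. ] [ 499.8 -210.9  129.8] [ 513.  -226.1  144.3]
318 [ 435.9 -228.6   51.7] [ 495.9 -211.3  129.6] [ 510.1 -226.5  144.7]
326 [ 429.1 -229.5   51.6] [ 492.4 -211.7  130. ] [ 502.2 -228.2  139. ]
334 [ 422.6 -230.4   51.9] [ 421.  -215.    52.4] [ 499.6 -228.5  140.1]
```

View pics/w4c.png

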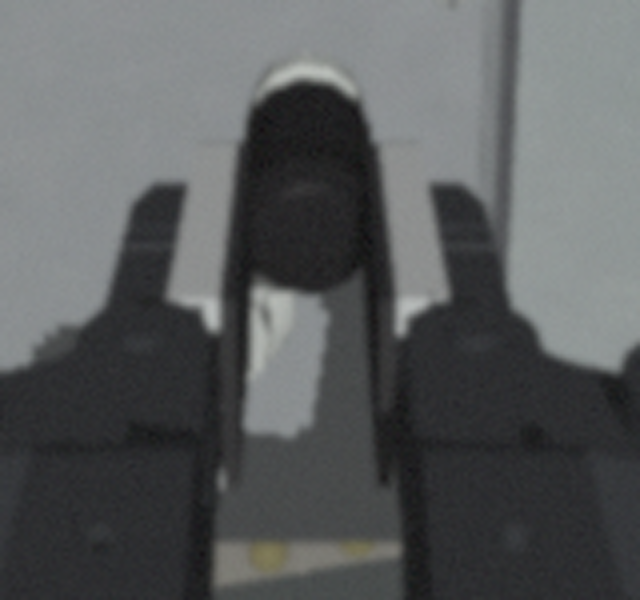

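```bash
cat > circ.py <<'E'
import sys,numpy as np,json
th0=float(sys.argv[1]); d=np.radians(float(sys.argv[2])); n=int(sys.argv[3]); r=float(sys.argv[4]) if len(sys.argv)>4 else 42
acc=np.zeros(2)
rows=[]
for i in range(1,n+1):
    t=r*np.array([np.cos(th0-d*i)-np.cos(th0),np.sin(th0-d*i)-np.sin(th0)])
    s=np.round(t-acc,1); acc+=s; rows.append([0,float(s[0]),float(s[1]),0,0,0,0])
for k in range(0,n,10): print(json.dumps([rows[k:k+10]]), 'end th',round(th0-d*(min(k+10,n)),4))
E
python3 circ.py -0.254 6 10; python3 circ.py -1.3012 8 30
```

```text
[[[0, -1.3, -4.2, 0, 0, 0, 0], [0, -1.8, -4.0, 0, 0, 0, 0], [0, -2.2, -3.8, 0, 0, 0, 0], [0, -2.5, -3.6, 0, 0, 0, 0], [0, -2.9, -3.3, 0, 0, 0, 0], [0, -3.3, -3.0, 0, 0, 0, 0], [0, -3.5, -2.6, 0, 0, 0, 0], [0, -3.8, -2.2, 0, 0, 0, 0], [0, -4.0, -1.8, 0, 0, 0, 0], [0, -4.2, -1.4, 0, 0, 0, 0]]] end th -1.3012
[[[0, -5.7, -1.2, 0, 0, 0, 0], [0, -5.9, -0.3, 0, 0, 0, 0], [0, -5.8, 0.5, 0, 0, 0, 0], [0, -5.8, 1.2, 0, 0, 0, 0], [0, -5.4, 2.1, 0, 0, 0, 0], [0, -5.2, 2.8, 0, 0, 0, 0], [0, -4.7, 3.5, 0, 0, 0, 0], [0, -4.2, 4.1, 0, 0, 0, 0], [0, -3.5, 4.6, 0, 0, 0, 0], [0, -2.9, 5.1, 0, 0, 0, 0]]] end th -2.6975
[[[0, -2.2, 5.5, 0, 0, 0, 0], [0, -1.3, 5.7, 0, 0, 0, 0], [0, -0.6, 5.8, 0, 0, 0, 0], [0, 0.3, 5.9, 0, 0, 0, 0], [0, 1.1, 5.7, 0, 0, 0, 0], [0, 1.8, 5.6, 0, 0, 0, 0], [0, 2.6, 5.2, 0, 0, 0, 0], [0, 3.4, 4.9, 0, 0, 0, 0], [0, 3.9, 4.3, 0, 0, 0, 0], [0, 4.6, 3.7, 0, 0, 0, 0]]] end th -4.0937
[[[0, 5.0, 3.1, 0, 0, 0, 0], [0, 5.3, 2.3, 0, 0, 0, 0], [0, 5.7, 1.5, 0, 0, 0, 0], [0, 5.8, 0.8, 0, 0, 0, 0], [0, 5.8, -0.0, 0, 0, 0, 0], [0, 5.8, -0.9, 0, 0, 0, 0], [0, 5.7, -1.7, 0, 0, 0, 0], [0, 5.3, -2.4, 0, 0, 0, 0], [0, 4.9, -3.2, 0, 0, 0, 0], [0, 4.5, -3.8, 0, 0, 0, 0]]] end th -5.49
```

>>> {"method": "step_arm", "body": {"deltas": [[[0,-1.3,-4.2,0,0,0,0],[0,-1.8,-4.0,0,0,0,0],[0,-2.2,-3.8,0,0,0,0],[0,-2.5,-3.6,0,0,0,0],[0,-2.9,-3.3,0,0,0,0]]]}}

```text
clock: 4.48
eef_pos: [492.2, -234.0, 79.7]
tool_rot: [-3.139, -0.004, 0.135]
force: [4.2, 7.0, 2.2]
width: 13.8
```

Run:
```python
from h import *
s=ctrl.read_state(); print(s['clock'],s['eef_pos'],s['tool_rot'],s['force'],s['torque'],s['width'])
p,d,c=snap("wrist","wrist5"); cv2.imwrite('pics/w5c.png',cv2.resize(p[210:360,240:400,::-1],None,fx=4,fy=4,interpolation=cv2.INTER_CUBIC))
```

```text
4.4833 [ 492.20720931 -233.98725464   79.73030558] [-3.1390461  -0.00409571  0.13520665] [4.16436052 7.04647226 2.22771271] [ 1.75220719 -1.05006565 -0.03838304] 13.753571796321564
```

View pics/w5c.png

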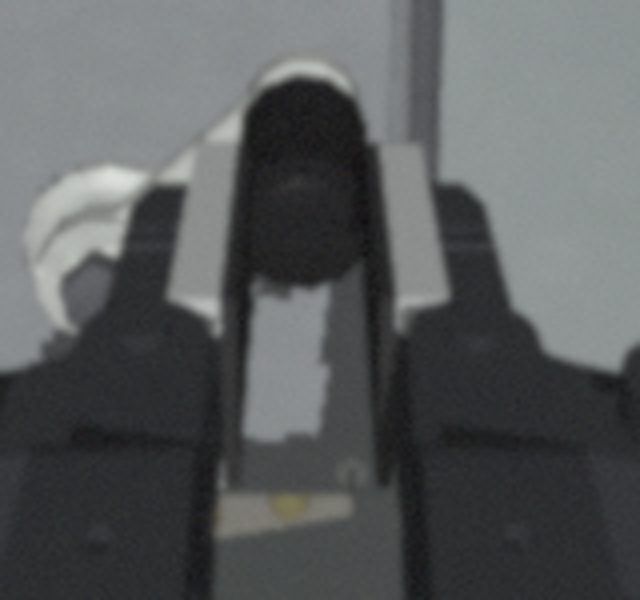

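The grip holds and the pull back is about 8 N, so I'll carry on.

>>> {"method": "step_arm", "body": {"deltas": [[[0,-3.3,-3.0,0,0,0,0],[0,-3.5,-2.6,0,0,0,0],[0,-3.8,-2.2,0,0,0,0],[0,-4.0,-1.8,0,0,0,0],[0,-4.2,-1.4,0,0,0,0]]]}}

```text
clock: 4.95
eef_pos: [474.8, -246.1, 79.9]
tool_rot: [-3.141, -0.007, 0.135]
force: [7.5, 5.7, 0.2]
width: 13.7
```

>>> {"method": "step_arm", "body": {"deltas": [[[0,-5.7,-1.2,0,0,0,0],[0,-5.9,-0.3,0,0,0,0],[0,-5.8,0.5,0,0,0,0],[0,-5.8,1.2,0,0,0,0],[0,-5.4,2.1,0,0,0,0],[0,-5.2,2.8,0,0,0,0],[0,-4.7,3.5,0,0,0,0],[0,-4.2,4.1,0,0,0,0],[0,-3.5,4.6,0,0,0,0],[0,-2.9,5.1,0,0,0,0]]]}}

```text
clock: 5.78
eef_pos: [425.4, -229.7, 80.2]
tool_rot: [3.134, -0.007, 0.131]
force: [4.2, -7.7, -0.8]
width: 13.8
```

```bash
cat > st.py <<'E'
from h import *
s=ctrl.read_state(); H=np.array([460,-207.3]); e=s['eef_pos'][:2]-H; th=np.arctan2(e[1],e[0]); t=np.array([-np.sin(th),np.cos(th)])
f=s['force'][:2]; print(round(s['clock'],2),s['eef_pos'].round(1),s['tool_rot'].round(3),'r',np.hypot(*e).round(2),'th',th.round(3),'ft',(f@t).round(1),'fr',(f@e/np.hypot(*e)).round(1),'fz',s['force'][2].round(1),'w',s['width'].round(1))
E
python3 st.py
```

```text
Traceback (most recent call last):
  File "st.py", line 3, in <module>
    f=s['force'][:2]; print(round(s['clock'],2),s['eef_pos'].round(1),s['tool_rot'].round(3),'r',np.hypot(*e).round(2),'th',th.round(3),'ft',(f@t).round(1),'fr',(f@e/np.hypot(*e)).round(1),'fz',s['force'][2].round(1),'w',s['width'].round(1))
                                                                                                                                                                                                                             ^^^^^^^^^^^^^^^^
AttributeError: 'float' object has no attribute 'round'
```

```bash
sed -i "s/,'w',.*/)/" st.py; python3 st.py
```

```text
5.78 [ 425.4 -229.7   80.2] [ 3.134 -0.007  0.131] r 41.19 th -2.567 ft 8.8 fr 0.7 fz -0.8
```

>>> {"method": "step_arm", "body": {"deltas": [[[0,-2.2,5.5,0,0,0,0],[0,-1.3,5.7,0,0,0,0],[0,-0.6,5.8,0,0,0,0],[0,0.3,5.9,0,0,0,0],[0,1.1,5.7,0,0,0,0],[0,1.8,5.6,0,0,0,0],[0,2.6,5.2,0,0,0,0],[0,3.4,4.9,0,0,0,0],[0,3.9,4.3,0,0,0,0],[0,4.6,3.7,0,0,0,0]]]}}

```text
clock: 6.62
eef_pos: [431.1, -175.7, 79.4]
tool_rot: [3.141, 0.007, 0.129]
force: [-7.2, -4.3, 8.3]
width: 14.0
```

```bash
python3 st.py
```

```text
6.62 [ 431.1 -175.7   79.4] [3.141 0.007 0.129] r 42.78 th 2.312 ft 8.2 fr 1.7 fz 8.3
```

>>> {"method": "step_arm", "body": {"deltas": [[[0,5.0,3.1,0,0,0,0],[0,5.3,2.3,0,0,0,0],[0,5.7,1.5,0,0,0,0],[0,5.8,0.8,0,0,0,0],[0,5.8,0,0,0,0,0],[0,5.8,-0.9,0,0,0,0],[0,5.7,-1.7,0,0,0,0],[0,5.3,-2.4,0,0,0,0],[0,4.9,-3.2,0,0,0,0],[0,4.5,-3.8,0,0,0,0]]]}}

```text
clock: 7.45
eef_pos: [486.3, -173.4, 79.3]
tool_rot: [-3.135, 0.006, 0.135]
force: [-4.4, 9.8, 9.4]
width: 13.6
```

```bash
python3 st.py; python3 circ.py -5.49 4.5 80
```

```text
7.45 [ 486.3 -173.4   79.3] [-3.135  0.006  0.135] r 42.92 th 0.911 ft 9.5 fr 5.0 fz 9.4
[[[0, 2.3, -2.4, 0, 0, 0, 0], [0, 2.0, -2.6, 0, 0, 0, 0], [0, 1.9, -2.7, 0, 0, 0, 0], [0, 1.6, -2.9, 0, 0, 0, 0], [0, 1.4, -3.0, 0, 0, 0, 0], [0, 1.2, -3.0, 0, 0, 0, 0], [0, 0.9, -3.2, 0, 0, 0, 0], [0, 0.7, -3.2, 0, 0, 0, 0], [0, 0.4, -3.3, 0, 0, 0, 0], [0, 0.1, -3.3, 0, 0, 0, 0]]] end th -6.2754
[[[0, -0.1, -3.3, 0, 0, 0, 0], [0, -0.3, -3.3, 0, 0, 0, 0], [0, -0.7, -3.2, 0, 0, 0, 0], [0, -0.8, -3.2, 0, 0, 0, 0], [0, -1.1, -3.1, 0, 0, 0, 0], [0, -1.4, -3.0, 0, 0, 0, 0], [0, -1.6, -2.9, 0, 0, 0, 0], [0, -1.8, -2.8, 0, 0, 0, 0], [0, -2.0, -2.6, 0, 0, 0, 0], [0, -2.2, -2.4, 0, 0, 0, 0]]] end th -7.0608
[[[0, -2.4, -2.3, 0, 0, 0, 0], [0, -2.6, -2.0, 0, 0, 0, 0], [0, -2.7, -1.9, 0, 0, 0, 0], [0, -2.9, -1.6, 0, 0, 0, 0], [0, -3.0, -1.4, 0, 0, 0, 0], [0, -3.1, -1.2, 0, 0, 0, 0], [0, -3.1, -0.9, 0, 0, 0, 0], [0, -3.3, -0.7, 0, 0, 0, 0], [0, -3.2, -0.4, 0, 0, 0, 0], [0, -3.3, -0.1, 0, 0, 0, 0]]] end th -7.8462
[[[0, -3.3, 0.1, 0, 0, 0, 0], [0, -3.3, 0.3, 0, 0, 0, 0], [0, -3.3, 0.7, 0, 0, 0, 0], [0, -3.1, 0
[... 674 characters left out ...]
, 0, 0, 0, 0], [0, 1.8, 2.8, 0, 0, 0, 0], [0, 2.0, 2.6, 0, 0, 0, 0], [0, 2.2, 2.4, 0, 0, 0, 0]]] end th -10.2024
[[[0, 2.4, 2.3, 0, 0, 0, 0], [0, 2.6, 2.1, 0, 0, 0, 0], [0, 2.7, 1.8, 0, 0, 0, 0], [0, 2.9, 1.6, 0, 0, 0, 0], [0, 3.0, 1.4, 0, 0, 0, 0], [0, 3.0, 1.2, 0, 0, 0, 0], [0, 3.2, 0.9, 0, 0, 0, 0], [0, 3.2, 0.7, 0, 0, 0, 0], [0, 3.3, 0.4, 0, 0, 0, 0], [0, 3.3, 0.2, 0, 0, 0, 0]]] end th -10.9878
[[[0, 3.3, -0.1, 0, 0, 0, 0], [0, 3.3, -0.4, 0, 0, 0, 0], [0, 3.2, -0.6, 0, 0, 0, 0], [0, 3.2, -0.9, 0, 0, 0, 0], [0, 3.1, -1.1, 0, 0, 0, 0], [0, 3.0, -1.4, 0, 0, 0, 0], [0, 2.9, -1.5, 0, 0, 0, 0], [0, 2.8, -1.9, 0, 0, 0, 0], [0, 2.6, -2.0, 0, 0, 0, 0], [0, 2.4, -2.2, 0, 0, 0, 0]]] end th -11.7732
```

>>> {"method": "step_arm", "body": {"deltas": [[[0,2.3,-2.4,0,0,0,0],[0,2.0,-2.6,0,0,0,0],[0,1.9,-2.7,0,0,0,0],[0,1.6,-2.9,0,0,0,0],[0,1.4,-3.0,0,0,0,0],[0,1.2,-3.0,0,0,0,0],[0,0.9,-3.2,0,0,0,0],[0,0.7,-3.2,0,0,0,0],[0,0.4,-3.3,0,0,0,0],[0,0.1,-3.3,0,0,0,0]]]}}

```text
clock: 8.28
eef_pos: [502.2, -203.2, 79.6]
tool_rot: [-3.137, -0.0, 0.135]
force: [1.6, 10.3, 5.8]
width: 13.9
```

```bash
python3 st.py
```

```text
8.28 [ 502.2 -203.2   79.6] [-3.137 -0.     0.135] r 42.41 th 0.097 ft 10.1 fr 2.6 fz 5.8
```

Still pulling at about 10 N.

>>> {"method": "step_arm", "body": {"deltas": [[[0,-0.1,-3.3,0,0,0,0],[0,-0.3,-3.3,0,0,0,0],[0,-0.7,-3.2,0,0,0,0],[0,-0.8,-3.2,0,0,0,0],[0,-1.1,-3.1,0,0,0,0],[0,-1.4,-3.0,0,0,0,0],[0,-1.6,-2.9,0,0,0,0],[0,-1.8,-2.8,0,0,0,0],[0,-2.0,-2.6,0,0,0,0],[0,-2.2,-2.4,0,0,0,0]]]}}

```text
clock: 9.12
eef_pos: [492.3, -233.8, 79.7]
tool_rot: [-3.139, -0.004, 0.135]
force: [4.7, 7.7, 3.7]
width: 13.9
```

```bash
python3 st.py
```

```text
9.12 [ 492.3 -233.8   79.7] [-3.139 -0.004  0.135] r 41.82 th -0.687 ft 8.9 fr -1.3 fz 3.7
```

>>> {"method": "step_arm", "body": {"deltas": [[[0,-2.4,-2.3,0,0,0,0],[0,-2.6,-2.0,0,0,0,0],[0,-2.7,-1.9,0,0,0,0],[0,-2.9,-1.6,0,0,0,0],[0,-3.0,-1.4,0,0,0,0],[0,-3.1,-1.2,0,0,0,0],[0,-3.1,-0.9,0,0,0,0],[0,-3.3,-0.7,0,0,0,0],[0,-3.2,-0.4,0,0,0,0],[0,-3.3,-0.1,0,0,0,0]]]}}

```text
clock: 9.95
eef_pos: [464.9, -248.4, 80.0]
tool_rot: [3.14, -0.008, 0.135]
force: [7.8, 3.8, -0.7]
width: 14.1
```

```bash
python3 st.py
```

```text
9.95 [ 464.9 -248.4   80. ] [ 3.14  -0.008  0.135] r 41.39 th -1.451 ft 8.2 fr -2.8 fz -0.7
```

>>> {"method": "step_arm", "body": {"deltas": [[[0,-3.3,0.1,0,0,0,0],[0,-3.3,0.3,0,0,0,0],[0,-3.3,0.7,0,0,0,0],[0,-3.1,0.8,0,0,0,0],[0,-3.1,1.1,0,0,0,0],[0,-3.0,1.4,0,0,0,0],[0,-2.9,1.6,0,0,0,0],[0,-2.8,1.8,0,0,0,0],[0,-2.6,2.0,0,0,0,0],[0,-2.4,2.2,0,0,0,0]]]}}

```text
clock: 10.78
eef_pos: [435.5, -240.4, 80.2]
tool_rot: [3.135, -0.01, 0.133]
force: [8.2, -4.6, -3.9]
width: 13.7
```

```bash
python3 st.py
```

```text
10.78 [ 435.5 -240.4   80.2] [ 3.135 -0.01   0.133] r 41.17 th -2.208 ft 9.3 fr -1.1 fz -3.9
```

>>> {"method": "step_arm", "body": {"deltas": [[[0,-2.3,2.4,0,0,0,0],[0,-2.1,2.6,0,0,0,0],[0,-1.8,2.7,0,0,0,0],[0,-1.6,2.9,0,0,0,0],[0,-1.4,3.0,0,0,0,0],[0,-1.2,3.1,0,0,0,0],[0,-0.9,3.1,0,0,0,0],[0,-0.7,3.3,0,0,0,0],[0,-0.4,3.2,0,0,0,0],[0,-0.2,3.3,0,0,0,0]]]}}

```text
clock: 11.62
eef_pos: [418.7, -212.5, 80.0]
tool_rot: [3.135, -0.003, 0.129]
force: [0.3, -9.5, 1.5]
width: 14.1
```

```bash
python3 st.py
```

```text
11.62 [ 418.7 -212.5   80. ] [ 3.135e+00 -3.000e-03  1.290e-01] r 41.62 th -3.017 ft 9.5 fr 0.9 fz 1.5
```

>>> {"method": "step_arm", "body": {"deltas": [[[0,0.1,3.3,0,0,0,0],[0,0.4,3.3,0,0,0,0],[0,0.6,3.3,0,0,0,0],[0,0.9,3.1,0,0,0,0],[0,1.1,3.1,0,0,0,0],[0,1.4,3.0,0,0,0,0],[0,1.6,2.9,0,0,0,0],[0,1.8,2.8,0,0,0,0],[0,2.0,2.6,0,0,0,0],[0,2.2,2.4,0,0,0,0]]]}}

```text
clock: 12.45
eef_pos: [426.3, -181.2, 79.5]
tool_rot: [3.14, 0.006, 0.129]
force: [-6.1, -7.8, 6.8]
width: 13.7
```

```bash
python3 st.py
```

```text
12.45 [ 426.3 -181.2   79.5] [3.14  0.006 0.129] r 42.64 th 2.482 ft 9.9 fr 0.0 fz 6.8
```

>>> {"method": "step_arm", "body": {"deltas": [[[0,2.4,2.3,0,0,0,0],[0,2.6,2.1,0,0,0,0],[0,2.7,1.8,0,0,0,0],[0,2.9,1.6,0,0,0,0],[0,3.0,1.4,0,0,0,0],[0,3.0,1.2,0,0,0,0],[0,3.2,0.9,0,0,0,0],[0,3.2,0.7,0,0,0,0],[0,3.3,0.4,0,0,0,0],[0,3.3,0.2,0,0,0,0]]]}}

```text
clock: 13.28
eef_pos: [452.9, -164.8, 79.1]
tool_rot: [-3.138, 0.012, 0.132]
force: [-10.5, 2.6, 13.8]
width: 13.4
```

```bash
python3 st.py
```

```text
13.28 [ 452.9 -164.8   79.1] [-3.138  0.012  0.132] r 43.09 th 1.736 ft 9.9 fr 4.3 fz 13.8
```

>>> {"method": "step_arm", "body": {"deltas": [[[0,3.3,-0.1,0,0,0,0],[0,3.3,-0.4,0,0,0,0],[0,3.2,-0.6,0,0,0,0],[0,3.2,-0.9,0,0,0,0],[0,3.1,-1.1,0,0,0,0],[0,3.0,-1.4,0,0,0,0],[0,2.9,-1.5,0,0,0,0],[0,2.8,-1.9,0,0,0,0],[0,2.6,-2.0,0,0,0,0],[0,2.4,-2.2,0,0,0,0]]]}}

```text
clock: 14.12
eef_pos: [489.2, -176.0, 79.7]
tool_rot: [-3.14, 0.0, 0.134]
force: [0.9, 2.4, 4.7]
width: 14.0
```

```bash
python3 st.py;  python3 circ.py -11.7732 4.5 60
```

```text
14.12 [ 489.2 -176.    79.7] [-3.14   0.     0.134] r 42.77 th 0.819 ft 1.0 fr 2.4 fz 4.7
[[[0, 2.3, -2.4, 0, 0, 0, 0], [0, 2.0, -2.6, 0, 0, 0, 0], [0, 1.9, -2.7, 0, 0, 0, 0], [0, 1.6, -2.9, 0, 0, 0, 0], [0, 1.4, -3.0, 0, 0, 0, 0], [0, 1.2, -3.0, 0, 0, 0, 0], [0, 0.9, -3.2, 0, 0, 0, 0], [0, 0.7, -3.2, 0, 0, 0, 0], [0, 0.4, -3.3, 0, 0, 0, 0], [0, 0.1, -3.3, 0, 0, 0, 0]]] end th -12.5586
[[[0, -0.1, -3.3, 0, 0, 0, 0], [0, -0.3, -3.3, 0, 0, 0, 0], [0, -0.7, -3.2, 0, 0, 0, 0], [0, -0.8, -3.2, 0, 0, 0, 0], [0, -1.1, -3.1, 0, 0, 0, 0], [0, -1.4, -3.0, 0, 0, 0, 0], [0, -1.6, -2.9, 0, 0, 0, 0], [0, -1.8, -2.8, 0, 0, 0, 0], [0, -2.0, -2.6, 0, 0, 0, 0], [0, -2.2, -2.4, 0, 0, 0, 0]]] end th -13.344
[[[0, -2.4, -2.3, 0, 0, 0, 0], [0, -2.6, -2.0, 0, 0, 0, 0], [0, -2.7, -1.9, 0, 0, 0, 0], [0, -2.9, -1.6, 0, 0, 0, 0], [0, -3.0, -1.4, 0, 0, 0, 0], [0, -3.1, -1.2, 0, 0, 0, 0], [0, -3.1, -0.9, 0, 0, 0, 0], [0, -3.3, -0.7, 0, 0, 0, 0], [0, -3.2, -0.4, 0, 0, 0, 0], [0, -3.3, -0.1, 0, 0, 0, 0]]] end th -14.1294
[[[0, -3.3, 0.1, 0, 0, 0, 0], [0, -3.3, 0.3, 0, 0, 0, 0], [0, -3.3, 0.7, 0, 0, 0, 0], [0, -3.1, 0.8, 0, 0, 0, 0], [0, -3.1, 1.1, 0, 0, 0, 0], [0, -3.0, 1.4, 0, 0, 0, 0], [0, -2.9, 1.6, 0, 0, 0, 0], [0, -2.8, 1.8, 0, 0, 0, 0], [0, -2.6, 2.0, 0, 0, 0, 0], [0, -2.4, 2.2, 0, 0, 0, 0]]] end th -14.9148
[[[0, -2.3, 2.4, 0, 0, 0, 0], [0, -2.1, 2.6, 0, 0, 0, 0], [0, -1.8, 2.7, 0, 0, 0, 0], [0, -1.6, 2.9, 0, 0, 0, 0], [0, -1.4, 3.0, 0, 0, 0, 0], [0, -1.2, 3.1, 0, 0, 0, 0], [0, -0.9, 3.1, 0, 0, 0, 0], [0, -0.7, 3.3, 0, 0, 0, 0], [0, -0.4, 3.3, 0, 0, 0, 0], [0, -0.2, 3.2, 0, 0, 0, 0]]] end th -15.7002
[[[0, 0.1, 3.3, 0, 0, 0, 0], [0, 0.4, 3.3, 0, 0, 0, 0], [0, 0.6, 3.3, 0, 0, 0, 0], [0, 0.9, 3.1, 0, 0, 0, 0], [0, 1.1, 3.1, 0, 0, 0, 0], [0, 1.4, 3.0, 0, 0, 0, 0], [0, 1.6, 2.9, 0, 0, 0, 0], [0, 1.8, 2.8, 0, 0, 0, 0], [0, 2.0, 2.6, 0, 0, 0, 0], [0, 2.2, 2.4, 0, 0, 0, 0]]] end th -16.4856
```

The pull has dropped from 9.9 to 1.0 N. I'll hold still and confirm.

>>> {"method": "step_arm", "body": {"deltas": [[[0,0,0,0,0,0,0],[0,0,0,0,0,0,0],[0,0,0,0,0,0,0]]]}}

```text
clock: 14.37
eef_pos: [490.4, -177.4, 79.8]
tool_rot: [3.141, -0.002, 0.133]
force: [1.7, 1.9, 5.0]
width: 14.1
```

```bash
python3 st.py
python3 - <<'E'
from h import *
p,d,c=snap("wrist","wrist6")
E
```

```text
14.37 [ 490.4 -177.4   79.8] [ 3.141e+00 -2.000e-03  1.330e-01] r 42.66 th 0.778 ft 0.1 fr 2.6 fz 5.0
```

View pics/wrist6.png

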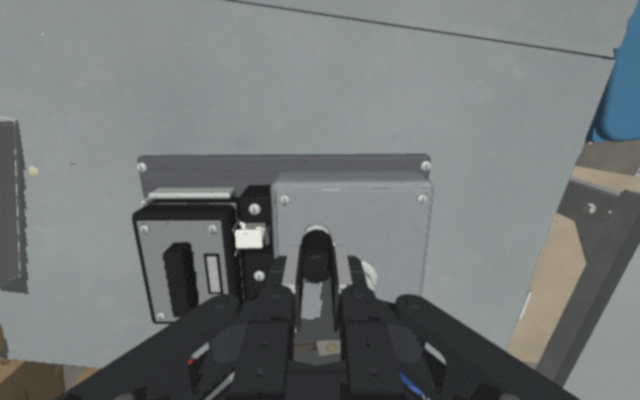

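The white clip is still out at (250,236), the crank is held, and the pull is about 0. I'll release, rise, and move over the cassette.

>>> {"method": "step_arm", "body": {"deltas": [[[0.5,0,0,0,0,0,0],[0.5,0,0,0,0,0,0],[0.5,0,0,0,0,0,0],[0.5,0,0,15,0,0,0],[0.5,0,0,35,0,0,0],[0.5,-10,15,35,0,0,0],[0.5,-20,30,0,0,0,0],[0.5,-10,32,0,0,0,0],[0.5,0,0,0,0,0,0]]]}}

```text
clock: 15.17
eef_pos: [445.5, -94.7, 164.5]
tool_rot: [-3.138, 0.004, 0.139]
force: [-0.2, 0.1, 0.1]
width: 42.7
```

```bash
python3 st.py
python3 - <<'E'
from h import *
p,d,c=snap("wrist","wrist7")
print(proj([[451,-100,69]],c), ctrl.read_state()['eef_pos'],ctrl.read_state()['width'])
E
```

```text
15.17 [445.5 -94.7 164.5] [-3.138  0.004  0.139] r 113.58 th 1.699 ft 0.2 fr 0.2 fz 0.1
[[323.16106216 192.1235534 ]] [447.1873757  -97.51039017 164.50568414] 42.796286885226976
```

View pics/wrist7.png

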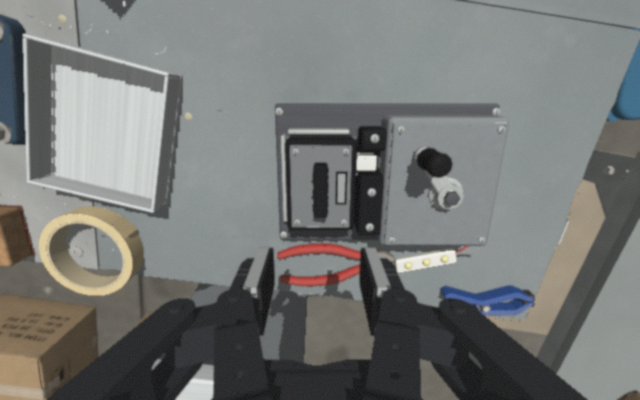

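The rib is centred at about (320,190), the clip is out at (367,162), and the tray corners are at (24,36), (169,72), (157,211) and (27,183).

Run:
```python
from h import *
p,d,c=load("wrist7")
cv2.imwrite('pics/w7c.png',cv2.resize(p[100:250,270:400,::-1],None,fx=5,fy=4,interpolation=cv2.INTER_CUBIC))
cv2.imwrite('pics/w7t.png',cv2.resize(p[25:220,10:190,::-1],None,fx=3,fy=3,interpolation=cv2.INTER_CUBIC))
s=ctrl.read_state(); print(s['clock'],s['eef_pos'],s['qd'].max())
```

```text
15.2167 [447.1873757  -97.51039017 164.50568414] 0.04633649299689797
```

View pics/w7c.png

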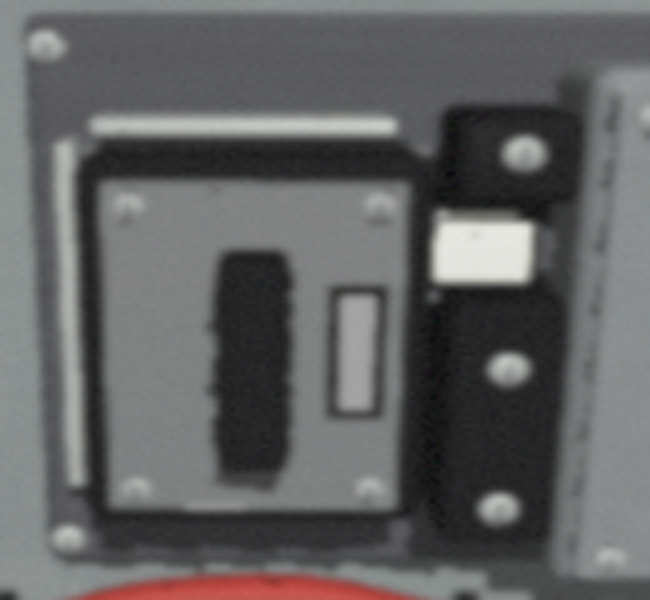

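View pics/w7t.png

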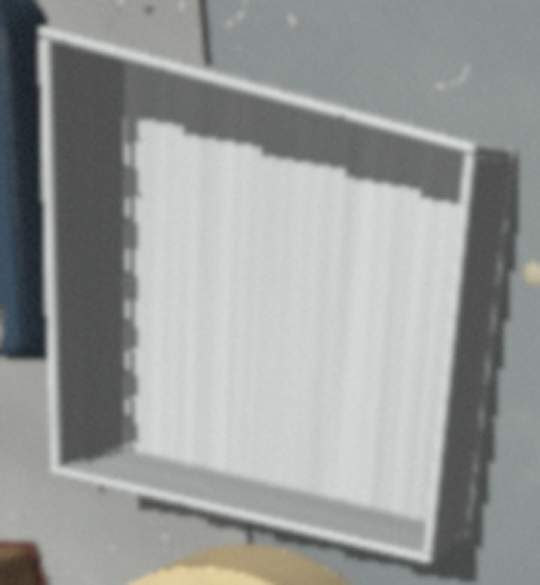

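Run:
```python
from h import *
p,d,c=load("wrist7")
T=ray(np.array([(40,30),(472,147),(430,560),(52,468)])/3+[10,25]-.4,30,c)
print(T.round(1),T.mean(0))
for i in range(4):
    e=T[(i+1)%4]-T[i]; print(np.hypot(*e[:2]),np.degrees(np.arctan2(e[1],e[0])))
r=ray(np.array([(218,252),(290,252),(288,472),(216,474)])/[5,4]+[270,100]-.4,69,c); print(r.round(1),r.mean(0))
w=cloud(d,c); print(w[190,320],w[190,316],w[190,324],w[190,300])
```

```text
[[539.  162.8  30. ]
 [525.3  45.1  30. ]
 [396.7  59.7  30. ]
 [411.3 177.6  30. ]] [468.07860384 111.29144438  30.        ]
118.51856796061521 -96.67587520724616
129.37121251984937 173.53307272411854
118.88890909779789 82.95738791356713
128.60941930807235 -6.629592881188173
[[ 474.4  -88.5   69. ]
 [ 476.   -99.9   69. ]
 [ 429.1 -106.7   69. ]
 [ 426.9  -94.6   69. ]] [451.6060765  -97.43160327  69.        ]
[452.739066   -97.10213855  70.00435526] [451.96665772 -93.88225147  68.94380348] [ 452.85025238 -100.43191214   68.79771081] [445.40338281 -80.52294153  53.29247159]
```

>>> {"method": "step_arm", "body": {"deltas": [[[0.5,4.3,-1.2,-15,0,0,0],[0.5,0,0,-30,0,0,0],[0.5,0,0,-25,0,0,0],[0.5,0,0,-10,0,0,0],[0.5,0,0,0,0,0,0],[0.5,0,0,0,0,0,0]]]}}

```text
clock: 15.72
eef_pos: [453.0, -102.5, 83.8]
tool_rot: [3.142, 0.002, 0.132]
force: [0.1, -0.7, -0.3]
width: 42.6
```

Run:
```python
from h import *
s=ctrl.read_state(); print(s['clock'],s['eef_pos'],s['tool_rot'],s['force'])
p,d,c=snap("wrist","wrist8"); print(proj([[451.5,-98.7,69],[474,-95.7,69]],c)); w=cloud(d,c)
cv2.imwrite('pics/w8c.png',cv2.resize(p[180:350,220:420,::-1],None,fx=3.5,fy=3.5,interpolation=cv2.INTER_CUBIC))
```

```text
15.7167 [ 452.98819726 -102.4721096    83.81053937] [3.14157155e+00 2.21882463e-03 1.31672900e-01] [ 0.13345886 -0.66359488 -0.31517164]
[[308.25465298 240.97942552]
 [307.90518419 204.64485352]]
```

View pics/w8c.png

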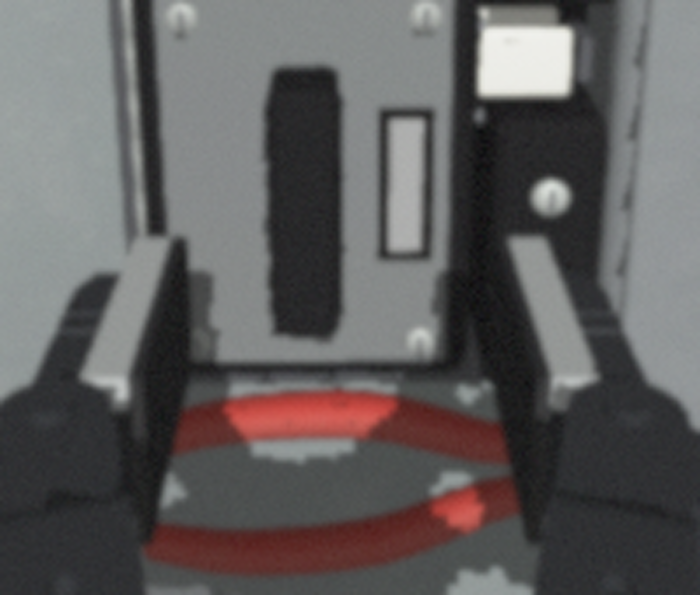

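Run:
```python
from h import *
p,d,c=load("wrist8"); w=cloud(d,c)
A=lambda l:np.array(l)/3.5+[220,180]-.4
print(ray(A([(276,92),(336,92),(340,335),(270,335)]),69,c).round(1),ray(A([(276,92),(336,92),(340,335),(270,335)]),69,c).mean(0))
for v in (200,210,230,260,270,275): print(v,w[v,307].round(1),w[v,300].round(1),w[v,314].round(1))
```

```text
[[ 472.6  -90.5   69. ]
 [ 473.8 -100.1   69. ]
 [ 429.2 -106.7   69. ]
 [ 427.6  -94.6   69. ]] [450.79834016 -97.9683556   69.        ]
200 [472.9 -95.   57.5] [472.4 -90.8  57.6] [473.4 -99.2  57.2]
210 [470.9 -95.6  69.5] [469.8 -91.6  68. ] [471.1 -99.6  68.6]
230 [457.8 -97.1  67.6] [457.8 -93.1  69. ] [ 459.  -101.1   69.2]
260 [438.2 -99.6  67.8] [438.9 -95.3  69.9] [ 439.6 -103.7   69.2]
270 [ 432.4 -100.3   69.5] [431.2 -96.1  68.4] [ 432.4 -104.6   68.6]
275 [ 428.4 -100.8   68.6] [428.1 -96.5  69. ] [ 429.3 -105.    69.1]
```

>>> {"method": "step_arm", "body": {"deltas": [[[0.5,-1.8,4.2,0,0,0,0],[0.5,0,0,-8,0,0,0],[0.5,0,0,-7,0,0,0],[0.5,0,0,-3.5,0,0,0],[0.5,0,0,0,0,0,0],[0.5,0,0,0,0,0,0]]]}}

```text
clock: 16.27
eef_pos: [451.6, -97.3, 65.7]
tool_rot: [-3.141, 0.001, 0.133]
force: [1.1, -0.5, -0.5]
width: 42.9
```

```bash
python3 st.py
```

```text
16.27 [451.6 -97.3  65.7] [-3.141e+00  1.000e-03  1.330e-01] r 110.27 th 1.647 ft -1.1 fr -0.6 fz -0.5
```

>>> {"method": "step_arm", "body": {"deltas": [[[0.3,-0.5,-0.8,0,0,0,0],[0.2,0,0,0,0,0,0],[0,0,0,0,0,0,0],[0,0,0,0,0,0,0],[0,0,0,0,0,0,0],[0,0,0,0,0,0,0],[0,0,0,0,0,0,0]]]}}

```text
clock: 16.85
eef_pos: [451.3, -98.1, 66.1]
tool_rot: [3.142, -0.0, 0.133]
force: [0.1, 0.9, 0.1]
width: -0.1
```

```bash
python3 st.py
python3 - <<'E'
from h import *
p,d,c=snap("wrist","wrist9"); 
cv2.imwrite('pics/w9c.png',cv2.resize(p[180:350,220:420,::-1],None,fx=3.5,fy=3.5,interpolation=cv2.INTER_CUBIC))
E
```

```text
16.85 [451.3 -98.1  66.1] [ 3.142 -0.     0.133] r 109.51 th 1.65 ft -0.2 fr 0.9 fz 0.1
```

View pics/w9c.png

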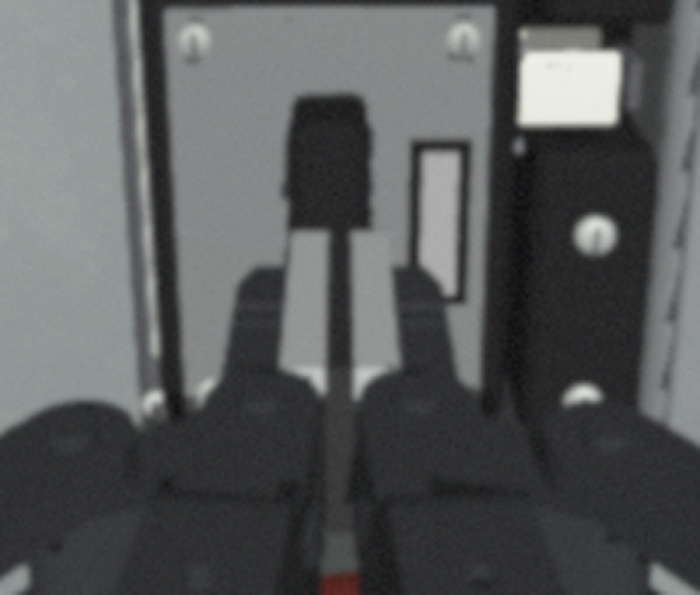

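Run:
```python
from h import *
print(ctrl.finger_overhang)
for n in("wrist9","wrist4"):
    p,d,c=load(n); w=cloud(d,c)
    s=.25 if n=="wrist4" else 1/3.5
    for u in ((308,326) if n=="wrist9" else (296,342)):
        for v in range(240,296,4): print(n,u,v,w[v,u].round(1))
```

```text
8.0
wrist9 308 240 [458.9 -93.6  69.1]
wrist9 308 244 [457.  -93.8  69.8]
wrist9 308 248 [462.6 -93.6  85.7]
wrist9 308 252 [462.7 -93.7  89.9]
wrist9 308 256 [462.7 -93.8  93.7]
wrist9 308 260 [462.7 -93.9  97.4]
wrist9 308 264 [462.7 -93.9 100.8]
wrist9 308 268 [463.3 -94.  105.2]
wrist9 308 272 [462.2 -94.2 106.5]
wrist9 308 276 [463.1 -94.2 111. ]
wrist9 308 280 [462.6 -94.3 113.1]
wrist9 308 284 [462.6 -94.4 115.9]
wrist9 308 288 [464.  -94.3 120.7]
wrist9 308 292 [464.6 -94.3 124. ]
wrist9 326 240 [ 453.5 -104.4   54.7]
wrist9 326 244 [ 450.1 -104.9   52.9]
wrist9 326 248 [ 463.2 -102.1   84.6]
wrist9 326 252 [ 464.1 -101.8   90.5]
wrist9 326 256 [ 463.7 -101.8   93.6]
wrist9 326 260 [ 463.6 -101.7   97.2]
wrist9 326 264 [ 463.  -101.7   99.6]
wrist9 326 268 [ 463.8 -101.5  104.5]
wrist9 326 272 [ 463.3 -101.5  106.8]
wrist9 326 276 [ 463.7 -101.3  110.5]
wrist9 326 280 [ 463.1 -101.4  112.4]
wrist9 326 284 [ 463.6 -101.2  116.1]
wrist9 326 288 [ 464.4 -101.   119.9]
wrist9 326 292 [ 465.5 -100.7  124.1]
wrist4 296 240 [ 493.3 -206.8   52.8]
wrist4 296 244 [ 490.  -207.1   51.8
[... 289 characters left out ...]
2 -209.2  123.6]
wrist4 296 280 [ 511.6 -209.4  127. ]
wrist4 296 284 [ 511.6 -209.5  129.7]
wrist4 296 288 [ 509.7 -209.7  129.6]
wrist4 296 292 [ 508.3 -209.9  130.1]
wrist4 342 240 [ 496.2 -235.9   50.7]
wrist4 342 244 [ 494.  -236.2   52. ]
wrist4 342 248 [ 513.9 -229.4   98.7]
wrist4 342 252 [ 513.8 -229.1  102.6]
wrist4 342 256 [ 514.  -228.8  107. ]
wrist4 342 260 [ 513.6 -228.6  110.1]
wrist4 342 264 [ 513.9 -228.2  114.3]
wrist4 342 268 [ 514.4 -227.8  118.5]
wrist4 342 272 [ 513.9 -227.7  120.8]
wrist4 342 276 [ 513.6 -227.5  123.5]
wrist4 342 280 [ 513.9 -227.2  126.9]
wrist4 342 284 [ 513.8 -227.   129.7]
wrist4 342 288 [ 511.9 -227.4  129.4]
wrist4 342 292 [ 514.5 -226.4  136. ]
```

The jaws shut on nothing. By depth, the fingertips (248 px row) are at z≈84, about 15 mm above the rib, so the tips really sit about 18 mm behind the reported TCP. I'll reopen and go lower with checks.

>>> {"method": "step_arm", "body": {"deltas": [[[0.4,0,0,0,0,0,0],[0.4,0,0,0,0,0,0],[0.4,0,0,0,0,0,0],[0.4,0,0,0,0,0,0],[0.4,0,0,-6,0,0,0],[0.4,0,0,-6,0,0,0],[0.4,0,0,-5,0,0,0],[0.4,0,0,-3,0,0,0],[0.4,0,0,0,0,0,0]]]}}

```text
clock: 17.65
eef_pos: [450.6, -98.0, 45.1]
tool_rot: [-3.141, 0.002, 0.133]
force: [0.2, -0.7, 0.5]
width: 34.2
```

```bash
python3 st.py
python3 - <<'E'
from h import *
p,d,c=snap("wrist","wrist10"); w=cloud(d,c)
print(ctrl.read_state()['width'])
cv2.imwrite('pics/w10c.png',cv2.resize(p[180:350,220:420,::-1],None,fx=3.5,fy=3.5,interpolation=cv2.INTER_CUBIC))
m=np.isfinite(w).all(-1)&(abs(w[...,0]-463)<3)&(w[...,2]>55)&(abs(w[...,1]+98)<50)
for lo in range(-130,-60,5):
    q=w[m&(w[...,1]>=lo)&(w[...,1]<lo+5)]; 
    if len(q): print(lo,len(q),np.percentile(q[:,2],[1,5,50]).round(1))
E
```

```text
17.65 [450.6 -98.   45.1] [-3.141e+00  2.000e-03  1.330e-01] r 109.69 th 1.656 ft -0.2 fr -0.7 fz 0.5
34.43060538222575
-130 316 [66.1 68.6 84.2]
-125 279 [63.2 66.6 82.9]
-120 789 [55.4 64.7 90.8]
-115 239 [55.  55.2 83.8]
-110 630 [129.5 130.7 136.9]
-105 817 [ 66.4  68.5 138. ]
-100 830 [ 68.   68.7 137.8]
-95 860 [ 67.4  68.5 137.5]
-90 546 [ 64.1 130.9 137.9]
-85 379 [ 67.6  82.3 136.6]
-80 1642 [ 70.7  89.9 131.9]
-75 876 [ 98.5 102.5 126.9]
-70 27 [100.6 101.7 107.1]
```

View pics/w10c.png

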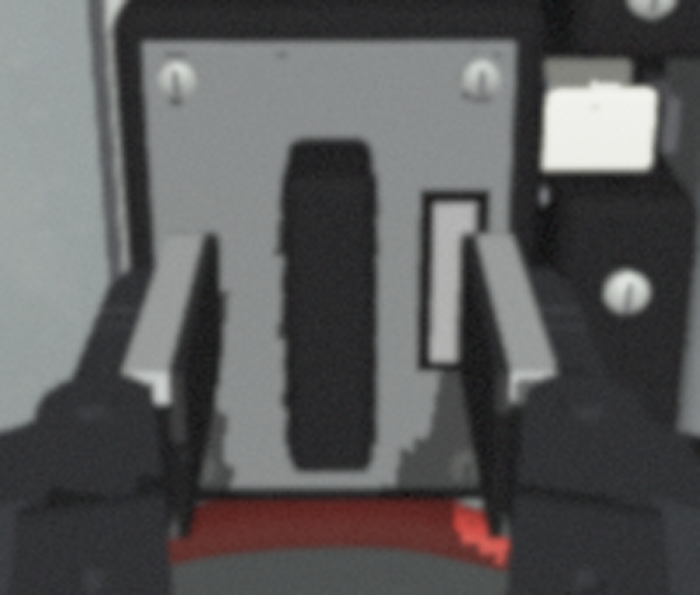

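The jaws straddle the rib with tips at z≈64. I'll go 4 mm lower and close.

>>> {"method": "step_arm", "body": {"deltas": [[[0.4,0.4,0.8,-3,0,0,0],[0.4,0,0,-1.5,0,0,0],[0.3,0,0,0,0,0,0],[0.2,0,0,0,0,0,0],[0,0,0,0,0,0,0],[0,0,0,0,0,0,0],[0,0,0,0,0,0,0],[0,0,0,0,0,0,0]]]}}

```text
clock: 18.37
eef_pos: [451.8, -97.2, 41.8]
tool_rot: [-3.142, -0.0, 0.133]
force: [-0.2, 1.5, 5.7]
width: 10.2
```

```bash
python3 st.py
python3 - <<'E'
from h import *
p,d,c=snap("wrist","wrist11")
cv2.imwrite('pics/w11c.png',cv2.resize(p[150:350,200:440,::-1],None,fx=3,fy=3,interpolation=cv2.INTER_CUBIC))
E
```

```text
18.37 [451.8 -97.2  41.8] [-3.142 -0.     0.133] r 110.38 th 1.645 ft 0.1 fr 1.5 fz 5.7
```

View pics/w11c.png

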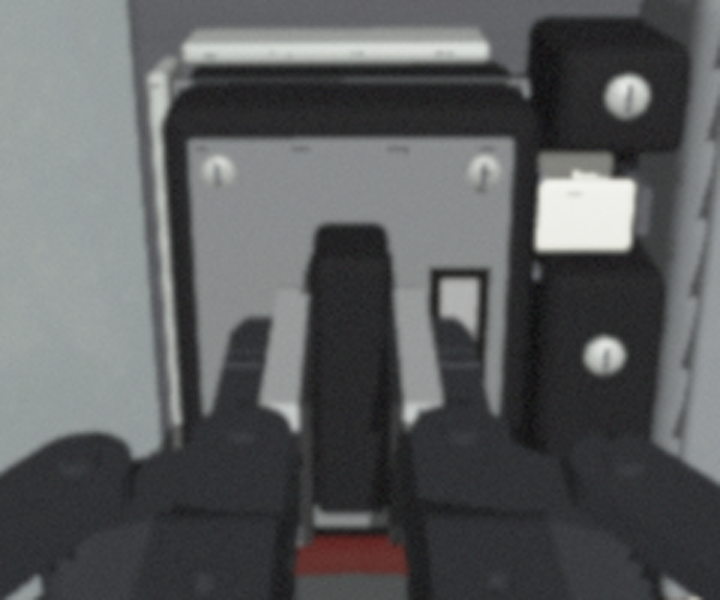

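The rib is gripped (width 10.2). Now a slow lift.

>>> {"method": "step_arm", "body": {"deltas": [[[0,0,0,0,0,0,0],[0,0,0,1,0,0,0],[0,0,0,1,0,0,0],[0,0,0,1,0,0,0],[0,0,0,1,0,0,0],[0,0,0,1,0,0,0],[0,0,0,1,0,0,0],[0,0,0,0,0,0,0]]]}}

```text
clock: 19.08
eef_pos: [451.8, -97.4, 47.6]
tool_rot: [3.141, -0.0, 0.133]
force: [1.2, -0.2, -1.5]
width: 10.3
```

```bash
python3 st.py
```

```text
19.08 [451.8 -97.4  47.6] [ 3.141 -0.     0.133] r 110.22 th 1.645 ft -1.1 fr -0.3 fz -1.5
```

It's past 6 mm and carrying only its weight, so it isn't hooked. Continuing straight up.

>>> {"method": "step_arm", "body": {"deltas": [[[0,0,0,2,0,0,0],[0,0,0,3,0,0,0],[0,0,0,3,0,0,0],[0,0,0,3,0,0,0],[0,0,0,4,0,0,0],[0,0,0,5,0,0,0],[0,0,0,7,0,0,0],[0,0,0,10,0,0,0],[0,0,0,12,0,0,0],[0,0,0,12,0,0,0]]]}}

```text
clock: 19.92
eef_pos: [451.5, -97.3, 109.4]
tool_rot: [-3.142, 0.0, 0.133]
force: [0.5, -0.1, -2.4]
width: 10.7
```

>>> {"method": "step_arm", "body": {"deltas": [[[0,0,0,12,0,0,0],[0,0,0,6,0,0,0],[0,0,0,0,0,0,0],[0,0,0,0,0,0,0]]]}}

```text
clock: 20.25
eef_pos: [451.8, -97.4, 126.8]
tool_rot: [3.141, -0.001, 0.133]
force: [0.9, 0.3, -2.7]
width: 10.8
```

```bash
python3 st.py
python3 - <<'E'
from h import *
snap("wrist","wrist12")
p,d,c=snap("side","side12"); cv2.imwrite('pics/side12c.png',cv2.resize(p[100:330,220:480,::-1],None,fx=2.6,fy=2.6))
E
```

```text
20.25 [451.8 -97.4 126.8] [ 3.141e+00 -1.000e-03  1.330e-01] r 110.21 th 1.645 ft -0.9 fr 0.2 fz -2.7
```

View pics/wrist12.png

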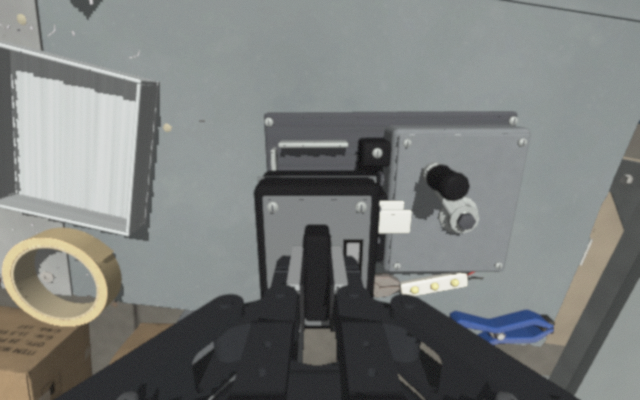

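View pics/side12c.png

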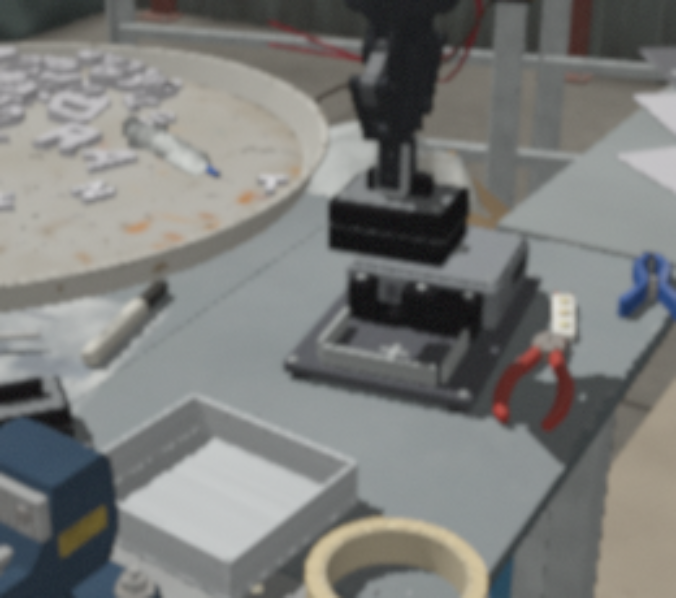

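The cassette hangs level with its clip still out at (394,217). Moving over the tray.

>>> {"method": "step_arm", "body": {"deltas": [[[0,1,12,0,0,0,-0.02],[0,2,24,0,0,0,-0.03],[0,2,30,0,0,0,-0.033],[0,2.5,33,0,0,0,-0.033],[0,2.5,33,0,0,0,-0.033],[0,2.5,33,0,0,0,-0.033],[0,2,26,0,0,0,-0.033],[0,1.5,16,0,0,0,-0.03],[0,0.5,6.5,0,0,0,0],[0,0,0,0,0,0,0]]]}}

```text
clock: 21.18
eef_pos: [467.8, 117.8, 125.8]
tool_rot: [3.142, 0.001, -0.108]
force: [0.2, -0.3, -1.5]
width: 10.6
```

>>> {"method": "step_arm", "body": {"deltas": [[[0,0,0,-10,0,0,0],[0,0,0,-12,0,0,0],[0,0,0,-8,0,0,0],[0,0,0,0,0,0,0],[0,0,0,0,0,0,0]]]}}

```text
clock: 21.6
eef_pos: [467.8, 114.8, 96.1]
tool_rot: [3.141, 0.001, -0.114]
force: [0.2, -0.1, -0.8]
width: 10.3
```

```bash
python3 st.py
python3 - <<'E'
from h import *
p,d,c=snap("wrist","wrist13")
print(proj([[468.1,111,30]],c))
p,d,c=snap("scene","scene13"); cv2.imwrite('pics/scene13c.png',cv2.resize(p[140:350,200:460,::-1],None,fx=2.6,fy=2.6))
E
```

```text
21.6 [467.8 114.8  96.1] [ 3.141e+00  1.000e-03 -1.140e-01] r 322.14 th 1.547 ft -0.2 fr -0.1 fz -0.8
[[320.3828703  209.17587296]]
```

View pics/wrist13.png

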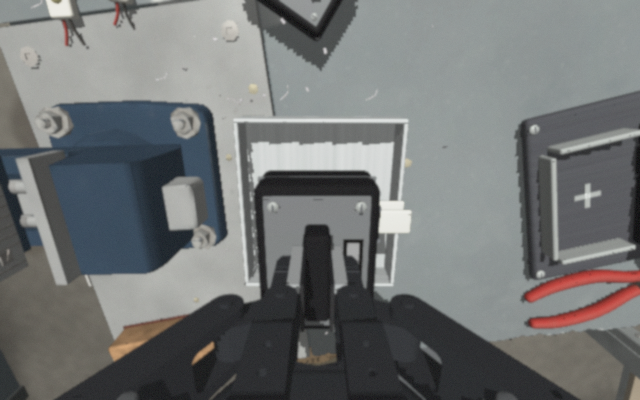

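View pics/scene13c.png

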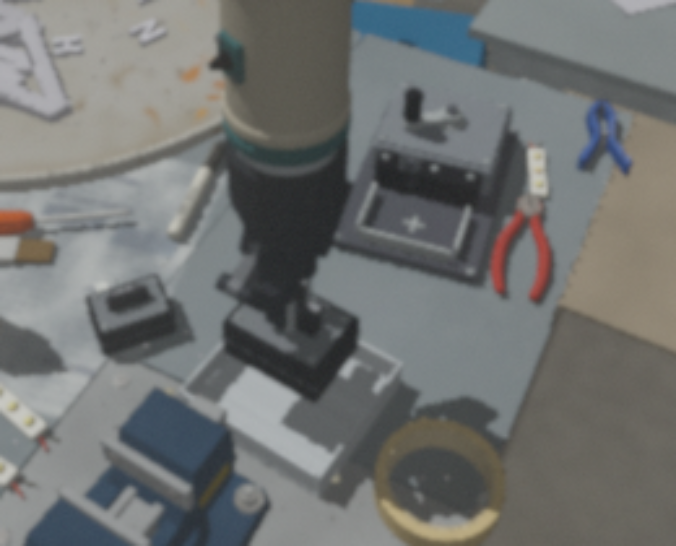

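It is aligned within the tray. Lowering.

>>> {"method": "step_arm", "body": {"deltas": [[[0,0,2,-8,0,0,0],[0,0,1,-14,0,0,0],[0,0,0,-14,0,0,0],[0,0,0,-10,0,0,0],[0,0,0,-6,0,0,0],[0,0,0,-4,0,0,0],[0,0,0,-2,0,0,0],[0,0,0,0,0,0,0]]]}}

```text
clock: 22.37
eef_pos: [468.3, 119.2, 38.4]
tool_rot: [3.142, 0.0, -0.112]
force: [0.6, -0.3, -1.8]
width: 10.3
```

>>> {"method": "step_arm", "body": {"deltas": [[[0,0,0,-1,0,0,0],[0,0,0,-1,0,0,0],[0,0,0,-1,0,0,0],[0,0,0,-1,0,0,0],[0,0,0,0,0,0,0]]]}}

```text
clock: 22.78
eef_pos: [468.2, 119.2, 34.5]
tool_rot: [-3.142, -0.0, -0.112]
force: [0.1, -0.4, -2.0]
width: 10.4
```

>>> {"method": "step_arm", "body": {"deltas": [[[0,0,0,-1,0,0,0],[0,0,0,-1,0,0,0],[0,0,0,-0.8,0,0,0],[0,0,0,0,0,0,0]]]}}

```text
clock: 23.12
eef_pos: [468.1, 119.1, 31.5]
tool_rot: [3.141, 0.0, -0.112]
force: [0.4, 0.2, -1.9]
width: 10.0
```

>>> {"method": "step_arm", "body": {"deltas": [[[0,0,0,-0.5,0,0,0],[0,0,0,-0.5,0,0,0],[0,0,0,0,0,0,0]]]}}

```text
clock: 23.37
eef_pos: [468.2, 119.2, 30.8]
tool_rot: [-3.142, -0.0, -0.112]
force: [-1.2, 0.1, -1.3]
width: 10.2
```

>>> {"method": "step_arm", "body": {"deltas": [[[0,0,0,-0.5,0,0,0],[0,0,0,-0.5,0,0,0],[0,0,0,0,0,0,0]]]}}

```text
clock: 23.62
eef_pos: [468.2, 119.2, 30.8]
tool_rot: [-3.141, -0.0, -0.112]
force: [-2.4, 0.2, 10.8]
width: 10.3
```

Contact with the tray floor (10.8 N up). I'll release and rise.

>>> {"method": "step_arm", "body": {"deltas": [[[0,0,0,0.4,0,0,0],[0.4,0,0,0,0,0,0],[0.4,0,0,0,0,0,0],[0.4,0,0,0,0,0,0],[0.4,0,0,0,0,0,0],[0.4,0,0,5,0,0,0],[0.4,0,0,15,0,0,0],[0.4,0,0,30,0,0,0],[0.4,0,0,40,0,0,0],[0.4,0,0,40,0,0,0]]]}}

```text
clock: 24.45
eef_pos: [467.2, 118.8, 161.2]
tool_rot: [3.141, 0.002, -0.112]
force: [1.1, 0.5, 0.0]
width: 34.0
```

>>> {"method": "step_arm", "body": {"deltas": [[[0.4,0,-15,20,0,0,0],[0.4,0,-30,0,0,0,0],[0.4,0,-30,0,0,0,0],[0.4,0,-20,0,0,0,0],[0.4,0,0,0,0,0,0],[0.4,0,0,0,0,0,0]]]}}

```text
clock: 24.95
eef_pos: [468.1, 23.1, 180.4]
tool_rot: [3.142, -0.0, -0.115]
force: [-0.2, 1.1, 0.3]
width: 34.0
```

```bash
python3 st.py
python3 - <<'E'
from h import *
p,d,c=snap("wrist","wrist14"); w=cloud(d,c)
q=w[(abs(w[...,0]-468)<66)&(abs(w[...,1]-115)<60)]
for lo in (36,54): m=q[(q[:,2]>lo)&(q[:,2]<lo+10)]; print(lo,len(m),cv2.minAreaRect(m[:,:2].astype(np.float32)),np.median(m,0))
m=q[(q[:,2]>38)&(q[:,2]<48)]; A=np.c_[m[:,:2]-m[:,:2].mean(0),np.ones(len(m))]; print(np.linalg.lstsq(A,m[:,2],rcond=None)[0])
p,d,c=snap("scene","scene14"); cv2.imwrite('pics/scene14c.png',cv2.resize(p[140:350,200:460,::-1],None,fx=2.6,fy=2.6))
E
```

```text
24.95 [468.1  23.1 180.4] [ 3.142 -0.    -0.115] r 230.56 th 1.536 ft 0.3 fr 1.1 fz 0.3
36 4368 ((467.65826416015625, 117.7171630859375), (61.89323806762695, 82.86703491210938), 83.39176940917969) [473.14070025 111.94209216  42.6673091 ]
54 652 ((467.1473388671875, 118.63545227050781), (13.86575698852539, 45.77651596069336), 83.80307006835938) [468.15548479 117.66943574  57.64034383]
[-3.43598040e-03  6.83619824e-03  4.25544715e+01]
```

View pics/wrist14.png

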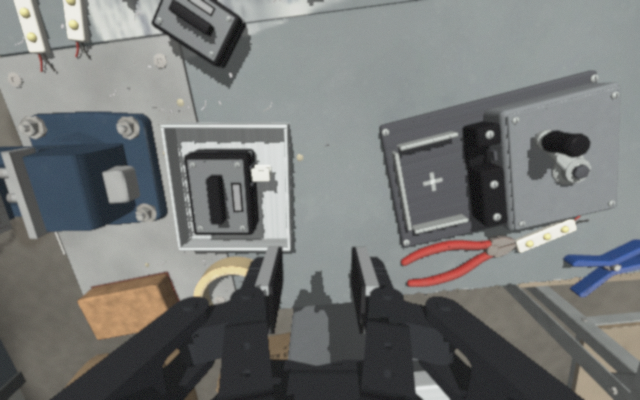

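View pics/scene14c.png

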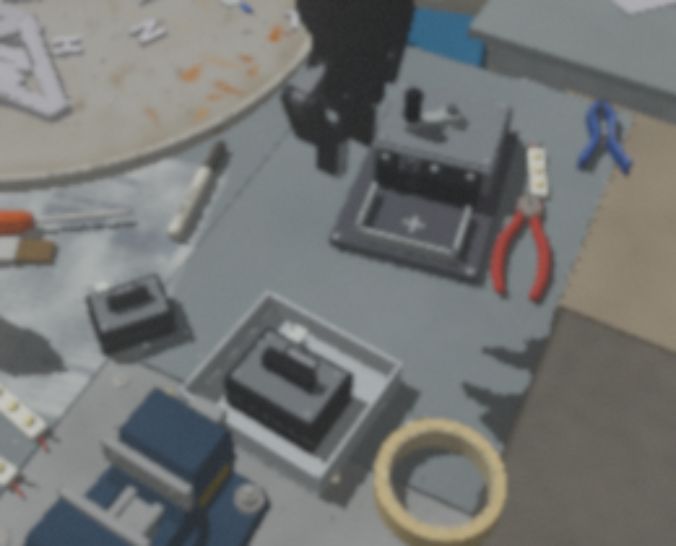

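The cassette sits flat in the tray at (222,192), with its top at z≈42.6 and a tilt under 0.5°. The clip is out at (262,173) and the gripper is clear.

```bash
python3 -c "
from cell import ctrl
print(ctrl.finish_job())"
```

```text
the job is handed in; nothing more can be done
None
```

I wound the crank clockwise about 1.8 turns until the pull dropped from 9.9 N to about 1 N, and stopped there. I checked the pull about every 45° near the end, so I stopped at most about 0.9 rad past the drop, inside the 1.5 rad limit. After that I let go, lifted the cassette straight out of its dock and set it in the tray the same way up. I handed the job in at about 25 s of the 64 s allowed.

- **Last checks:** The cassette lies flat in the tray: its top is at z 42.6 mm against 43 mm expected, tilted less than 0.5°. The measured top is 83 x 62 mm, which matches the cassette you meant. Its white clip is still out and the gripper is clear of everything.
- **Fingertip position disagreed:** The first grasp on the rib closed on nothing. By depth, the closed fingertips sit about 18 mm behind the reported TCP, not 8 mm ahead as stated. I re-gripped lower using the depth reading.
- **Knob grip:** For the same reason the crank was held only by the top few millimetres of the knob. The grip held throughout.

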